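# Stir the potatoes and lay the spoon in the rest

### The arm

A 6-joint arm with a two-finger parallel gripper is mounted at the origin on the work surface. World frame = base frame: x ahead of the robot, y to its left, z up, the work surface at z = 0. Lengths are in mm, angles in degrees, forces in N, time in s.
With the tool pointing down it reaches from about 300 to 850 mm from the base axis. Payload 4.2 kg.
Tool frame: the origin (TCP) lies at the very end of the fingers, on their centre line; the grasp point (between the pads) lies 19 mm behind it; z points along the fingers, x is the direction in which the jaws open and shut, and the axes are right-handed (so a half turn about z gives the same grasp; the last joint's range is limited). The gripper opens to 91 mm and grips with 3 to 60 N. Pads are 32 mm wide; open, the fingers measure 118 mm over their backs; the gripper's body (76 mm by 178 mm) begins 60 mm behind the grasp point.
Start: joints at [75.287, 18.312, 89.639, -0, 72.044, -1.146], TCP at [134.892, 558.97, 213.976] pointing down, gripper open.
Joint ranges: [-177.97, 177.97], [-48.28, 115.42], [12.27, 149.76], [-77.06, 257.06], [2.81, 150.46], [-146.56, 146.56]. Speed limits (degrees/s): [147.25, 147.25, 180, 180, 180, 180].

### API

Orientations are given as [roll, pitch, yaw] about the fixed x, y, z axes, in that order (R = Rz(yaw) Ry(pitch) Rx(roll)).
In Python, from workcell import env gives the robot as it stands.
- The arm moves only by the tool servo_tool, never from a script. Its argument "plan" is a list of rows, each a list of 3 entries, a list of its own where there are three numbers: the turn, a rotation vector about the tool's x, y, z in degrees, then the shift along the tool's x, y, z in mm, then the finger opening in mm, from 0 to 91.2. In form: [[[ax, ay, az], [dx, dy, dz], claw], ...]. A call has exactly 10 rows; each row shifts and turns the pose as measured when the row begins, along the tool's axes as they then stand; what a row does not reach is not made up. A row lasts 1/8 s, in which the tool goes at most 62.5 mm and 10.7 degrees, less where a joint would pass 70% of its speed; a pose out of reach is approached as far as the arm can. A call with a gripper value outside its range is refused whole. The fingers move at their own pace and stop on an object; "squeeze" is the grip in N (left out, the last holds). Time passes only in rows, so rows that do not move let the fingers close, or fill a call up. It gives the time, the measured TCP pose, the force and the opening at its end, in the units of the state.
- env.state(): the state, without advancing time (a new reading comes with each control period).
- env.grab_frame(name): name is "side" or "top" or "wrist"; returns a dict with "pixels" (420x560x3 uint8, red, green, blue), "intrinsics" (3x3 intrinsics, pixels), "distortion" ([k1, k2, p1, p2, k3] as OpenCV has them; the pictures are not rectified), "eye" and "attitude" of the camera in the world. Camera axes: x right, y up, looking along -z (the intrinsics and any distortion apply to the point x, -y, -z); pixel columns grow to the right and rows downward; lengths in mm; the calibration is good to about 2 mm. A picture is of the moment at which its call begins. There is no depth.
- env.job_done(): hands the job in, once; it reports no verdict.
The state is a dict: "time_s": time; "qpos": joint angles; "qvel": joint speeds; "effort": joint torques, N m; "ee_pos": TCP position; "ee_rot": TCP orientation; "force": force on the tool from outside, world axes, zero at the start; "torque": the same for the moment, N m; "gripper_width": finger opening in mm.
Only numpy, scipy, OpenCV 4.12 (cv2) and the standard library are available. Lean on these libraries where they do the work, as an engineer would, in place of code of your own. Each camera call takes 0.05 s, during which the arm holds its last target.

### The job

Take the wooden spoon that leans in the pot and give the small potatoes a proper stir with it, so that most of them end up clearly shifted and none comes out of the pot. Then lay the spoon down gently on the utensil rest, bowl in the drip tray and handle in the empty groove next to the spatula, and feel the handle bear in the groove, with the bowl right down at the tray, before you let go. Never put the spoon down on the bench; fingers stay off the potatoes, and everything else is left as it stands.

Things in the scene. Friction and masses are not known exactly. Their poses are not given: they have to be found in the camera images.
- spoon_mid (a point): wooden spoon, 280 mm, about 55 g, round handle 15 mm thick; this point: half-way along, on the handle's axis. x along the handle towards the bowl, z out of the bowl's open side. At the start it leans in the pot about 41 deg steep: bowl down on the floor, open side up, against one wall, handle over the opposite rim with about 80 mm free beyond it.
- spoon_head (a point): centre of the spoon's bowl: shallow, flat-ended, 60 mm long, 46 mm wide, 14 mm thick, its flat underside 9 mm below the line of the handle's axis. The point lies on that line, 110 mm from spoon_mid, 30 mm from the straight end. Axes as spoon_mid.
- spoon_butt (a point): free end of the spoon's handle, on its axis, 140 mm from spoon_mid. Axes as spoon_mid.
- pot: deep round steel pot, standing firm on the bench: 160 mm across inside, wall 3 mm, inner floor 4 mm and rim 135 mm above the bench. Small loop handles on its +y and -y sides, 108 mm up, reach 109 mm from its axis. Origin: centre of its underside, z up. The spoon's handle leans over its -x rim; the bowl is on its +x side.
- rest: utensil rest, standing firm on the bench: white drip tray 170 (x) by 176 mm (y) and near its -x edge a bent-wire bar with two grooves, at y = +36 and -36 mm. Utensils lie along x, heads on the tray, handles through the grooves and out over the -x edge. The spatula is in the +y groove; the -y one is empty. Origin: centre of its underside, z up.
- rest_tray: the white drip tray of the rest: floor 5 mm above the bench, walls 2 mm thick and 16 mm high. Origin as rest.
- rest_wire: the wire bar of the rest: 6 mm wire in the upright plane 74 mm to -x of the rest's origin; its tops are 55 mm above the bench, each groove 28 mm wide at the top and its bottom 37 mm above the bench. Origin as rest.
- rest_groove (a point): the empty groove, 45 mm above the bench, 74 mm to -x and 36 mm to -y of the rest's origin. The axis of the seated handle passes about 3 mm above it. With the bowl's centre 20 to 50 mm to +x of the rest's origin the seated spoon slopes 13 to 16 deg, handle end up, bowl centre about 20 mm above the bench. Axes as rest.
- spatula: flat wooden spatula, 205 mm long, handle 13 mm thick, lying in the +y groove of the rest. Origin on its axis near its middle. To be left alone.
- shaker: steel salt shaker, 48 mm across, 80 mm high, between the pot and the rest, farther out. Origin: centre of its underside. To be left alone.
- bottle_a: white squeeze bottle, 60 mm across, 195 mm high, at the left of the bench. Origin: centre of its underside. To be left alone.
- bottle_b: white squeeze bottle like bottle_a. To be left alone.
- butter_tub: clear tub with a block of butter, 138 x 100 x 55 mm, at the right, near the robot. Origin: centre of its underside. To be left alone.
- potato1: small boiled potato, 28 mm thick, 31 to 33 mm long, 20 g; one of six lying loose in one layer on the floor of the pot. Origin: its centre.
- potato2: small boiled potato, 28 mm thick, 31 to 33 mm long, 20 g; one of six lying loose in one layer on the floor of the pot. Origin: its centre.
- potato3: small boiled potato, 28 mm thick, 31 to 33 mm long, 20 g; one of six lying loose in one layer on the floor of the pot. Origin: its centre.
- potato4: small boiled potato, 28 mm thick, 31 to 33 mm long, 20 g; one of six lying loose in one layer on the floor of the pot. Origin: its centre.
- potato5: small boiled potato, 28 mm thick, 31 to 33 mm long, 20 g; one of six lying loose in one layer on the floor of the pot. Origin: its centre.
- potato6: small boiled potato, 28 mm thick, 31 to 33 mm long, 20 g; one of six lying loose in one layer on the floor of the pot. Origin: its centre.

How it is judged (in metres and radians):
On the way, in this order (a step that is already met when the one before it is completed fails the run):
1. the potatoes are stirred: at least four of the six have shifted more than 15 mm, with the spoon held and its bowl in the pot ((distance of each of potato1, potato2, potato3, potato4 from where it was at the start of the episode above 0.015 m or distance of each of potato1, potato2, potato3, potato5 from where it was at the start of the episode above 0.015 m or distance of each of potato1, potato2, potato3, potato6 from where it was at the start of the episode above 0.015 m or distance of each of potato1, potato2, potato4, potato5 from where it was at the start of the episode above 0.015 m or distance of each of potato1, potato2, potato4, potato6 from where it was at the start of the episode above 0.015 m or distance of each of potato1, potato2, potato5, potato6 from where it was at the start of the episode above 0.015 m or distance of each of potato1, potato3, potato4, potato5 from where it was at the start of the episode above 0.015 m or distance of each of potato1, potato3, potato4, potato6 from where it was at the start of the episode above 0.015 m or distance of each of potato1, potato3, potato5, potato6 from where it was at the start of the episode above 0.015 m or distance of each of potato1, potato4, potato5, potato6 from where it was at the start of the episode above 0.015 m or distance of each of potato2, potato3, potato4, potato5 from where it was at the start of the episode above 0.015 m or distance of each of potato2, potato3, potato4, potato6 from where it was at the start of the episode above 0.015 m or distance of each of potato2, potato3, potato5, potato6 from where it was at the start of the episode above 0.015 m or distance of each of potato2, potato4, potato5, potato6 from where it was at the start of the episode above 0.015 m or distance of each of potato3, potato4, potato5, potato6 from where it was at the start of the episode above 0.015 m) and contact force between the fingers and spoon above 0.5 N and horizontal distance between spoon_head and pot below 0.078 m and z of spoon_head in the frame of pot below 0.125 m), for 0.05 s.
2. the handle bears in the empty groove, with the bowl down at the tray (its centre under 30 mm high), while the spoon is still held (x of spoon_head in the frame of rest between 0.012 and 0.065 m and y of spoon_head in the frame of rest between -0.048 and -0.024 m and y of spoon_butt in the frame of rest between -0.054 and -0.018 m and z of spoon_butt in the frame of rest between 0.06 and 0.1 m and z of spoon_head in the frame of rest below 0.03 m and contact force between the fingers and spoon above 0.5 N and contact force between spoon and rest_wire above 0.1 N), for 0.15 s.
At the end, for the whole second after the job is handed in: The spoon lies still on tray and wire: bowl centre 12 to 65 mm to +x of the rest's origin, within 12 mm of the empty groove's line, under 26 mm high; handle end within 18 mm of that line, 60 to 100 mm high. Potatoes in the pot, spatula within 20 mm and others within 30 mm of their start (x of spoon_head in the frame of rest between 0.012 and 0.065 m and y of spoon_head in the frame of rest between -0.048 and -0.024 m and z of spoon_head in the frame of rest below 0.026 m and y of spoon_butt in the frame of rest between -0.054 and -0.018 m and z of spoon_butt in the frame of rest between 0.06 and 0.1 m and horizontal distance between each of potato1, potato2, potato3, potato4, potato5, potato6 and pot below 0.078 m and z of each of potato1, potato2, potato3, potato4, potato5, potato6 in the frame of pot below 0.09 m and distance of spatula from where it was at the start of the episode below 0.02 m and distance of each of shaker, bottle_a, bottle_b, butter_tub from where it was at the start of the episode below 0.03 m and linear speed of spoon below 0.03 m/s and contact force between spoon and rest_wire above 0.02 N and contact force between spoon and rest_tray above 0.02 N); the robot touches nothing.
It fails at once if a potato comes out of the pot (horizontal distance between any of potato1, potato2, potato3, potato4, potato5, potato6 and pot above 0.092 m).
It fails at once if the fingers touch the potatoes (contact force between the fingers and potato1 above 0.3 N or contact force between the fingers and potato2 above 0.3 N or contact force between the fingers and potato3 above 0.3 N or contact force between the fingers and potato4 above 0.3 N or contact force between the fingers and potato5 above 0.3 N or contact force between the fingers and potato6 above 0.3 N).
It fails at once if the spoon is laid on the bench (bowl centre or handle end lower than 12 mm) (height (world z) of any of spoon_head, spoon_butt below 0.012 m).
It fails at once if the spoon is pressed or dropped on the rest with more than 25 N (contact force between spoon and rest above 25 N).
It fails at once if a bystander is disturbed (spatula moved over 20 mm, the others over 30 mm) (distance of spatula from where it was at the start of the episode above 0.02 m or distance of any of shaker, bottle_a, bottle_b, butter_tub from where it was at the start of the episode above 0.03 m).
It also fails if it takes over 64 s, if anything falls off the work surface, if the arm or the gripper's body presses on something with over 40 N, if the wrist force passes 120 N, or if a joint passes its speed limit or range.

## Working session

There is one attempt and no reset: what is moved stays moved. The work goes in short steps, Python scripts to look and compute and a tool call to move; the robot and the scene stay as the last step left them, time stands still between calls to the robot, and variables do not carry over. Pictures are saved under pics/ and viewed, and the job is handed in when it is done.

Besides the shell and the picture viewer there is one more tool, called after "Call:" by a JSON object that holds its "name" and its "arguments", one argument or row to a line. servo_tool: Moves the arm, as the interface text tells. Its arguments: {"type":"object","properties":{"plan":{"type":"array"},"squeeze":{"type":"number"}},"required":["plan"]}

```bash
ls; mkdir -p pics
python3 - <<'E'
from workcell import env
import cv2
print(env.state())
for n in ["side","top","wrist"]:
    f=env.grab_frame(n)
    cv2.imwrite(f"pics/{n}0.png",f["pixels"][:,:,::-1])
    print(n,f["intrinsics"],f["distortion"],f["eye"],f["attitude"])
E
```

```text
pics
{'time_s': 0.0, 'qpos': array([ 7.52844524e+01,  1.83524465e+01,  8.97079314e+01, -7.84107330e-04,
        7.20418411e+01, -1.14622277e+00]), 'qvel': array([-0.01549645, -0.01479444,  0.02764152,  0.07536478,  0.09923823,
       -0.04167105]), 'effort': array([ 1.98223388e-03, -4.12473428e+01, -2.31979609e+01,  7.28976564e-02,
        4.55199892e-02, -1.21119401e-04]), 'ee_pos': array([134.78522738, 558.45807246, 213.1018589 ]), 'ee_rot': array([-1.79998701e+02,  1.02213425e-01,  7.64309188e+01]), 'force': array([ 0.1733637 ,  0.37252567, -0.19882215]), 'torque': array([-0.01838312, -0.01952387,  0.01890106]), 'gripper_width': 91.20418329728219}
side [[417.95818021   0.         272.46773013]
 [  0.         417.95818021 206.40446944]
 [  0.           0.           1.        ]] [-0.1298469  0.         0.         0.         0.       ] [ 327.10292971 -799.1571471   892.64792553] [ 46.05701784   0.13559146 -14.22702287]
top [[521.68669057   0.         282.04054121]
 [  0.         521.68669057 220.08682872]
 [  0.           0.           1.        ]] [0.06231129 0.         0.         0.         0.        ] [ 310.21429103  -38.74004818 1494.08665383] [  9.10400129   0.3332917  -89.77020784]
wrist [[295.26117519   0.         281.42549507]
 [  0.         295.26117519 213.99991338]
 [  0.           0.           1.        ]] [-0.04604015  0.          0.          0.          0.        ] [ 53.16640375 577.89571351 383.75955153] [-1.71793909e+01  5.51046813e-02  7.63580737e+01]
```

View pics/side0.png

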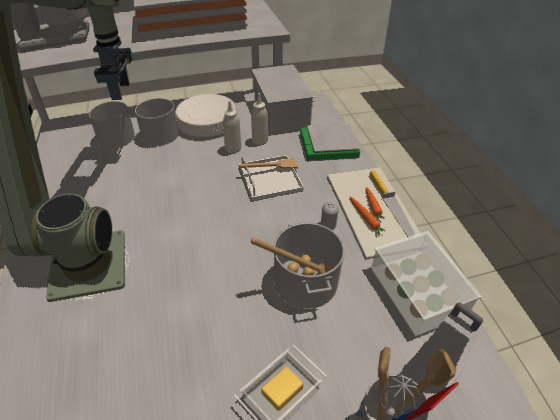

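View pics/top0.png

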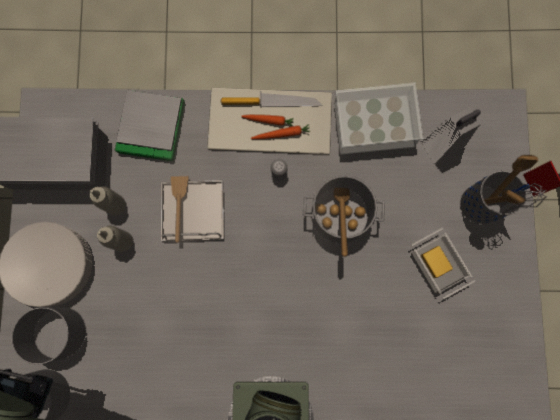

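View pics/wrist0.png

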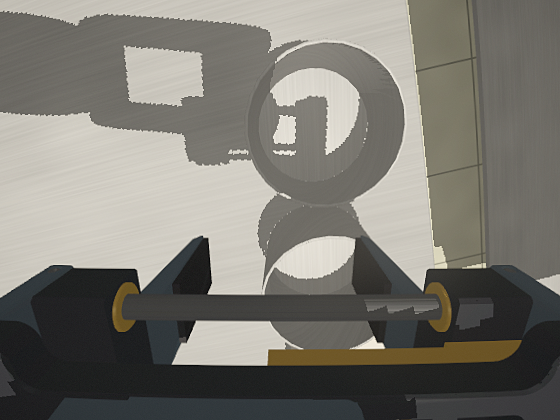

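The side view has the pot near (308,265), spoon handle end near (253,241) and rest near (270,178). The top view has the pot at (343,210), spoon butt at about (344,252) and rest at (193,211). Next I'll crop in closer and build helpers.

```bash
cat > h.py <<'E'
import numpy as np, cv2
from scipy.spatial.transform import Rotation as R
from workcell import env
def cam(f):
    Rc=R.from_euler('xyz',f["attitude"],degrees=True).as_matrix()
    return np.array(f["intrinsics"]),np.array(f["distortion"]),np.array(f["eye"]),Rc
def ray(f,uv):
    K,D,e,Rc=cam(f)
    p=cv2.undistortPoints(np.array(uv,float).reshape(-1,1,2),K,D).reshape(-1,2)
    d=np.c_[p[:,0],-p[:,1],-np.ones(len(p))]@Rc.T
    return e,d/np.linalg.norm(d,axis=1)[:,None]
def plane(f,uv,z):
    e,d=ray(f,uv); t=(z-e[2])/d[:,2]; return e+d*t[:,None]
def proj(f,P):
    K,D,e,Rc=cam(f)
    q=(np.atleast_2d(P)-e)@Rc; q=q*[1,-1,-1]
    return cv2.projectPoints(q.reshape(-1,1,3),np.zeros(3),np.zeros(3),K,D)[0].reshape(-1,2)
def tri(f1,uv1,f2,uv2):
    e1,d1=ray(f1,[uv1]);e2,d2=ray(f2,[uv2]);d1=d1[0];d2=d2[0]
    A=np.c_[d1,-d2];s=np.linalg.lstsq(A,e2-e1,rcond=None)[0]
    a=e1+d1*s[0];b=e2+d2*s[1];return (a+b)/2,np.linalg.norm(a-b)
def crop(f,name,x0,y0,x1,y1,k):
    im=f["pixels"][y0:y1,x0:x1,::-1]
    cv2.imwrite(name,cv2.resize(im,None,fx=k,fy=k,interpolation=cv2.INTER_CUBIC))
E
python3 - <<'E'
from h import *
import pickle
fs={n:env.grab_frame(n) for n in ["side","top"]}
pickle.dump(fs,open("f0.pkl","wb"))
f=fs["top"]
crop(f,"pics/t1.png",290,160,400,290,5) if 0 else crop(f,"pics/t1.png",290,165,400,285,5)
crop(f,"pics/t2.png",140,160,250,260,6)
crop(fs["side"],"pics/s1.png",235,215,355,315,6)
crop(fs["side"],"pics/s2.png",225,145,315,215,8)
print(plane(f,[[343,210],[193,211],[279,172],[104,195],[108,237],[440,265]],135))
print(plane(f,[[193,211],[279,172]],10))
E
```

```text
[[ 555.46269479 -190.94115542  135.        ]
 [ 551.57643008  205.53326206  135.        ]
 [ 658.30067886  -21.29926674  135.        ]
 [ 593.71984652  441.20785455  135.        ]
 [ 481.83255784  424.45738429  135.        ]
 [ 411.76225105 -438.36289005  135.        ]]
[[573.77535853 227.9999412   10.        ]
 [690.31541343 -19.69517647  10.        ]]
```

View pics/t1.png

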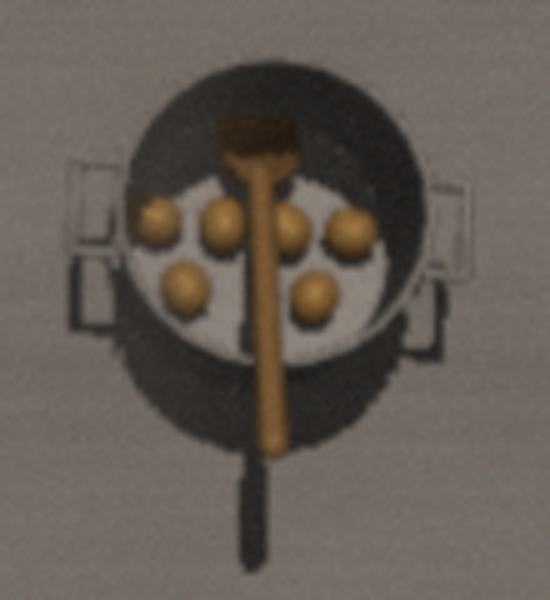

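View pics/t2.png

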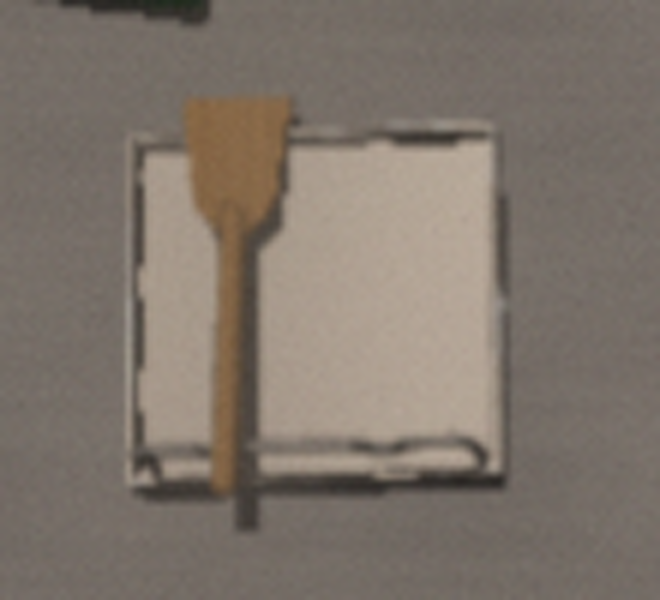

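View pics/s1.png

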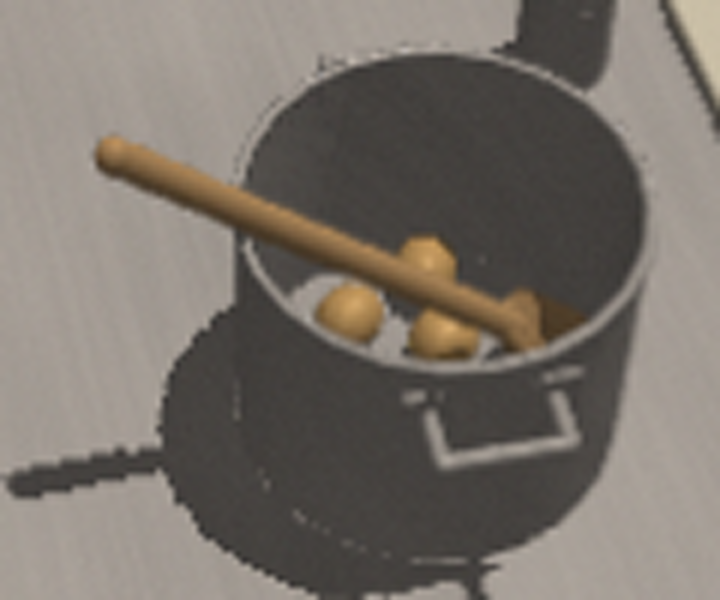

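View pics/s2.png

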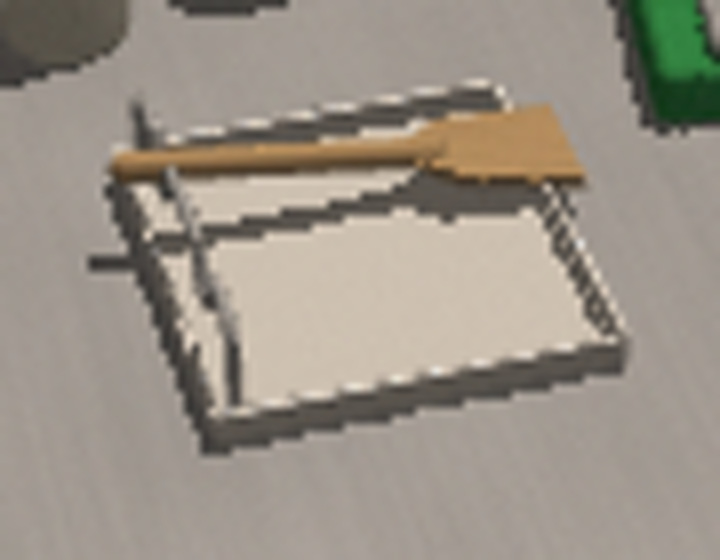

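```bash
cat > m1.py <<'E'
from h import *
import pickle
fs=pickle.load(open("f0.pkl","rb"));T=fs["top"];S=fs["side"]
def c(p,x0,y0,k): p=np.atleast_2d(np.array(p,float)); return (p+0.5)/k-0.5+[x0,y0]
t1=lambda p:c(p,290,165,5); t2=lambda p:c(p,140,160,6); s1=lambda p:c(p,235,215,6); s2=lambda p:c(p,225,145,8)
np.set_printoptions(precision=1,suppress=True)
rim=plane(T,t1([[122,215],[430,215],[275,60],[165,105],[385,105],[275,366],[180,335],[375,335]]),135)
print("rim top",rim)
A=np.c_[2*rim[:,:2],np.ones(len(rim))];b=(rim[:,:2]**2).sum(1);q=np.linalg.lstsq(A,b,rcond=None)[0];print(q[:2],np.sqrt(q[2]+q[:2]@q[:2]))
rs=plane(S,s1([[240,210],[648,215],[445,48],[450,370],[300,325],[590,325],[310,82],[590,92]]),135)
A=np.c_[2*rs[:,:2],np.ones(len(rs))];b=(rs[:,:2]**2).sum(1);q=np.linalg.lstsq(A,b,rcond=None)[0];print(q[:2],np.sqrt(q[2]+q[:2]@q[:2]))
print("handles",plane(T,t1([[92,205],[452,230]]),108))
print("rest top",plane(T,t2([[128,133],[494,120],[130,487],[505,482]]),16), plane(T,t2([[128,133],[494,120],[130,487],[505,482]]),16).mean(0))
rr=plane(S,s2([[490,82],[628,342],[206,432],[110,190]]),16);print("rest side",rr,rr.mean(0))
print("butt",tri(T,t1([[275,450]])[0],S,s1([[104,155]])[0]))
print("neck",tri(T,t1([[260,180]])[0],S,s1([[515,325]])[0]))
print("wire top", plane(T,t2([[440,437],[140,452]]),55),"groove bottom",plane(T,t2([[378,450]]),40), plane(S,s2([[210,297]]),40))
E
python3 m1.py
```

```text
rim top [[ 561.7 -114.4  135. ]
 [ 562.1 -276.9  135. ]
 [ 646.  -196.4  135. ]
 [ 621.3 -137.6  135. ]
 [ 621.5 -254.4  135. ]
 [ 481.5 -194.   135. ]
 [ 497.7 -144.5  135. ]
 [ 498.1 -246.6  135. ]]
[ 563.3 -195.7] 82.22909708603203
[ 566.9 -194.9] 82.80029998236455
handles [[ 572.2  -99.8  108. ]
 [ 559.  -293.2  108. ]]
rest top [[658.4 322.2  16. ]
 [665.6 145.9  16. ]
 [486.4 314.3  16. ]
 [489.3 136.8  16. ]] [574.9 229.8  16. ]
rest side [[657.  322.   16. ]
 [664.2 143.6  16. ]
 [491.  133.8  16. ]
 [483.1 289.5  16. ]] [573.8 222.2  16. ]
butt (array([ 432.7, -187.1,  190.2]), np.float64(0.937567252713881))
neck (array([ 600.8, -197.8,   45.3]), np.float64(4.404017061418452))
wire top [[505.5 162.7  55. ]
 [498.1 301.1  55. ]] groove bottom [[501.3 193.7  40. ]] [[504.3 184.   40. ]]
```

```bash
cat > plan.py <<'E'
from h import *
np.set_printoptions(precision=1,suppress=True)
def pose(st=None):
    st=st or env.state()
    return np.array(st["ee_pos"]),R.from_euler('xyz',st["ee_rot"],degrees=True)
def tool(h_deg,tilt):
    """tool x horizontal; tool z tilted 'tilt' deg forward (towards heading h_deg) from straight down"""
    a=np.radians(h_deg);t=np.radians(tilt);h=np.array([np.cos(a),np.sin(a),0]);up=np.array([0,0,1.])
    z=np.sin(t)*h-np.cos(t)*up;y=np.cos(t)*h+np.sin(t)*up;x=np.cross(y,z)
    return R.from_matrix(np.c_[x,y,z])
def rows(wps,claw,start=None):
    """wps: list of (pos,Rot,n)"""
    p,q=start or pose(); n0=0
    for P,Q,n in wps:
        P=np.array(P,float); rv=(q.inv()*Q).as_rotvec()
        for i in range(n):
            t=q.inv().apply((P-p)/n) if i==0 else None
            qa=q*R.from_rotvec(rv*i/n); sh=qa.inv().apply((P-p)/n)
            n0+=1
            print(f"[[{np.degrees(rv[0])/n:.1f},{np.degrees(rv[1])/n:.1f},{np.degrees(rv[2])/n:.1f}],[{sh[0]:.1f},{sh[1]:.1f},{sh[2]:.1f}],{claw}]",end=",\n" )
        p,q=P,Q
    print(n0,"rows")
def show():
    s=env.state();print("t",s["time_s"],"pos",s["ee_pos"],"rot",s["ee_rot"],"F",s["force"],"T",s["torque"],"w",s["gripper_width"],"q",s["qpos"])
E
python3 - <<'E'
from plan import *
Q=tool(-3.7,10);p,q=pose()
rows([([330,300,300],q,9),([450,-188,250],Q,11)],91)
E
```

```text
[[0.0,0.0,0.0],[-22.9,27.8,-9.6],91],
[[0.0,0.0,0.0],[-22.9,27.8,-9.6],91],
[[0.0,0.0,0.0],[-22.9,27.8,-9.6],91],
[[0.0,0.0,0.0],[-22.9,27.8,-9.6],91],
[[0.0,0.0,0.0],[-22.9,27.8,-9.6],91],
[[0.0,0.0,0.0],[-22.9,27.8,-9.6],91],
[[0.0,0.0,0.0],[-22.9,27.8,-9.6],91],
[[0.0,0.0,0.0],[-22.9,27.8,-9.6],91],
[[0.0,0.0,0.0],[-22.9,27.8,-9.6],91],
[[-0.9,0.1,-0.9],[-40.6,21.0,4.6],91],
[[-0.9,0.1,-0.9],[-40.9,20.3,4.8],91],
[[-0.9,0.1,-0.9],[-41.2,19.6,5.1],91],
[[-0.9,0.1,-0.9],[-41.5,18.9,5.3],91],
[[-0.9,0.1,-0.9],[-41.8,18.1,5.6],91],
[[-0.9,0.1,-0.9],[-42.1,17.4,5.8],91],
[[-0.9,0.1,-0.9],[-42.4,16.6,6.0],91],
[[-0.9,0.1,-0.9],[-42.6,15.9,6.2],91],
[[-0.9,0.1,-0.9],[-42.9,15.1,6.4],91],
[[-0.9,0.1,-0.9],[-43.1,14.3,6.6],91],
[[-0.9,0.1,-0.9],[-43.4,13.5,6.7],91],
20 rows
```

Call:
{"name": "servo_tool", "arguments": {
  "plan": [
    [[0,0,0],[-23,28,-10],91],
    [[0,0,0],[-23,28,-10],91],
    [[0,0,0],[-23,28,-10],91],
    [[0,0,0],[-23,28,-10],91],
    [[0,0,0],[-23,28,-10],91],
    [[0,0,0],[-23,28,-10],91],
    [[0,0,0],[-23,28,-10],91],
    [[0,0,0],[-23,28,-10],91],
    [[0,0,0],[-23,28,-10],91],
    [[-1,0,-1],[-40,21,4],91]
  ]
}}

```text
time_s: 1.5
ee_pos: [348.6, 247.5, 301.7]
ee_rot: [178.9, 0.1, 77.8]
force: [0.7, -1.0, -0.5]
gripper_width: 91.3
```

Call:
{"name": "servo_tool", "arguments": {
  "plan": [
    [[-1,0,-1],[-41,20,5],91],
    [[-1,0,-1],[-41,20,5],91],
    [[-1,0,-1],[-41,19,5],91],
    [[-1,0,-1],[-42,18,6],91],
    [[-1,0,-1],[-42,17,6],91],
    [[-1,0,-1],[-42,17,6],91],
    [[-1,0,-1],[-43,16,6],91],
    [[-1,0,-1],[-43,15,6],91],
    [[-1,0,-1],[-43,14,7],91],
    [[-1,0,-1],[-43,13,7],91]
  ]
}}

```text
time_s: 2.75
ee_pos: [467.6, -208.2, 262.5]
ee_rot: [168.3, 1.2, 88.1]
force: [0.9, 1.4, -0.4]
gripper_width: 90.7
```

Run:
```python
from plan import *
show()
f=env.grab_frame("wrist");cv2.imwrite("pics/w1.png",f["pixels"][:,:,::-1])
import pickle;pickle.dump(f,open("w1.pkl","wb"))
```

```text
t 2.75 pos [ 467.6 -208.2  262.5] rot [168.3   1.2  88.1] F [ 0.9  1.4 -0.4] T [ 0.   0.1 -0. ] w 90.72710370573631 q [ -27.9    5.1  100.8    4.5   63.1 -117.7]
```

View pics/w1.png

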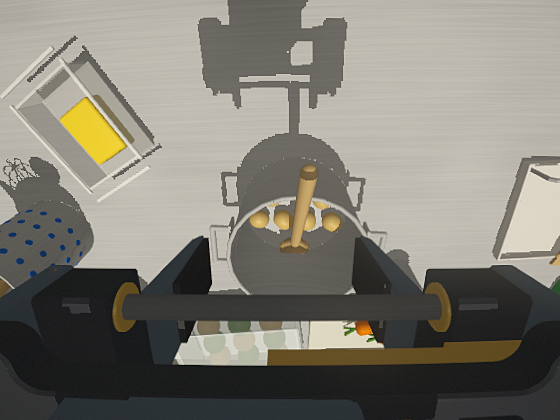

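Wrist view: spoon butt at about (309,171), bowl at (294,248), pot rim roughly centred on (298,240). I'll check my estimates against this view.

Run:
```python
from plan import *
import pickle
f=pickle.load(open("w1.pkl","rb"))
B=np.array([432.7,-187.1,190.2]);d=np.array([0.753,-0.0487,-0.656])
print(proj(f,[B,B+30*d,B+100*d,B+220*d,[565-82*.998,-195.5+5,135],[565,-195.5-81.5,135],[565,-195.5+81.5,135]]))
print(f["eye"])
crop(f,"pics/w1c.png",215,150,375,300,5)
```

```text
[[309.3 168.6]
 [306.  185. ]
 [300.6 212.6]
 [295.  240.6]
 [302.3 196.3]
 [229.1 260.5]
 [367.9 258.3]]
[ 351.  -201.6  412.5]
```

View pics/w1c.png

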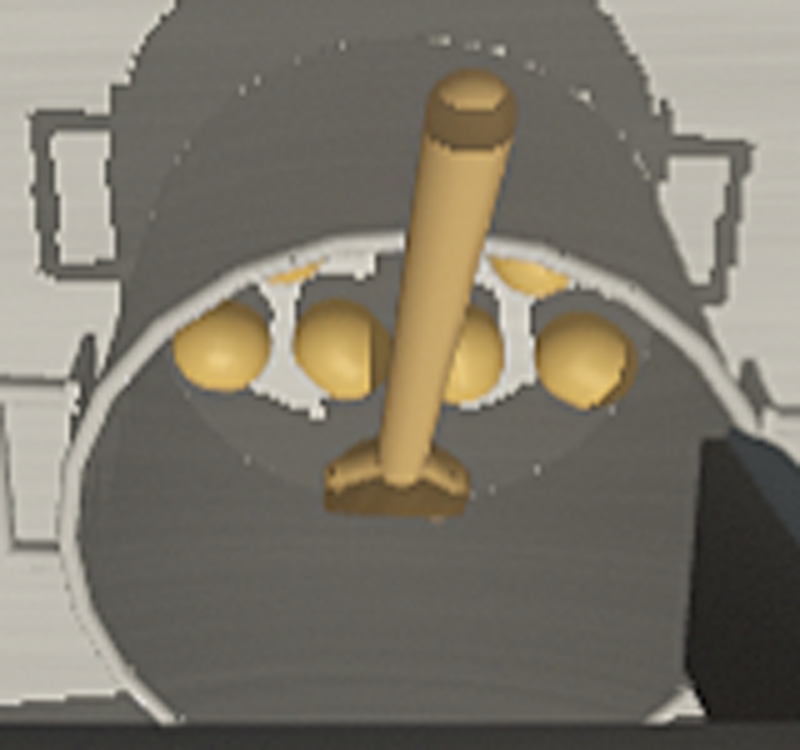

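Run:
```python
from plan import *
B=np.array([432.7,-187.1,190.2]);d=np.array([0.753,-0.0487,-0.656])
Q=tool(-3.7,10);z=Q.apply([0,0,1]);G=B+38*d;T=G+19*z;print(G,T,Q.as_euler('xyz',degrees=True))
rows([(T-50*z,Q,4),(T,Q,4)],70)
```

```text
[ 461.3 -189.   165.3] [ 464.6 -189.2  146.6] [170.    0.   86.3]
[[0.4,0.3,0.5],[6.5,-6.7,15.3],70],
[[0.4,0.3,0.5],[6.3,-6.6,15.4],70],
[[0.4,0.3,0.5],[6.2,-6.5,15.5],70],
[[0.4,0.3,0.5],[6.1,-6.5,15.6],70],
[[0.0,0.0,0.0],[0.0,0.0,12.5],70],
[[0.0,0.0,0.0],[0.0,0.0,12.5],70],
[[0.0,0.0,0.0],[0.0,0.0,12.5],70],
[[0.0,0.0,0.0],[0.0,0.0,12.5],70],
8 rows
```

Call:
{"name": "servo_tool", "arguments": {
  "plan": [
    [[0.4,0.3,0.5],[6.5,-6.5,15],70],
    [[0.4,0.3,0.5],[6.5,-6.5,15],70],
    [[0.4,0.3,0.5],[6,-6.5,15.5],70],
    [[0.4,0.3,0.5],[6,-6.5,15.5],70],
    [[0,0,0],[0,0,12],70],
    [[0,0,0],[0,0,12],70],
    [[0,0,0],[0,0,12],70],
    [[0,0,0],[0,0,8],70],
    [[0,0,0],[0,0,0],70],
    [[0,0,0],[0,0,0],70]
  ],
  "squeeze": 40
}}

```text
time_s: 4.05
ee_pos: [462.1, -184.2, 144.7]
ee_rot: [170.2, -0.3, 86.2]
force: [0.2, 0.2, 0.2]
gripper_width: 70.3
```

Run:
```python
from plan import *
show()
f=env.grab_frame("side");crop(f,"pics/s3.png",215,180,355,315,5)
B=np.array([432.7,-187.1,190.2]);d=np.array([0.753,-0.0487,-0.656])
Q=tool(-3.7,10);z=Q.apply([0,0,1]);G=B+38*d;T=G+19*z
rows([(T,Q,2)],70)
```

```text
t 4.05 pos [ 462.1 -184.2  144.7] rot [170.2  -0.3  86.2] F [0.2 0.2 0.2] T [0.  0.1 0. ] w 70.27085263671908 q [ -25.7   10.4  112.4    5.2   48.3 -115. ]
[[-0.1,-0.1,-0.1],[-2.4,1.6,-0.6],70],
[[-0.1,-0.1,-0.1],[-2.4,1.6,-0.6],70],
2 rows
```

View pics/s3.png

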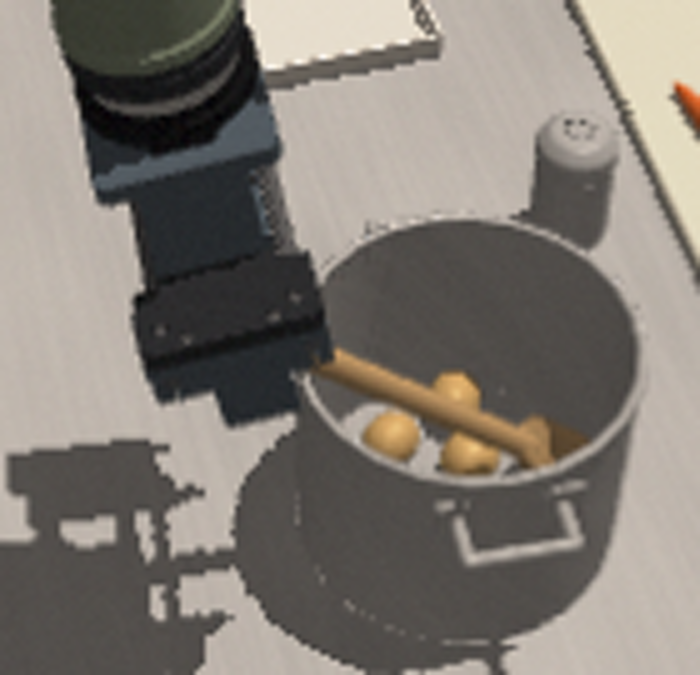

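The gripper straddles the handle just outside the pot rim and the spoon hasn't moved. I'll make a small correction and close.

Call:
{"name": "servo_tool", "arguments": {
  "plan": [
    [[0,0,0],[-2.5,1.5,-0.5],70],
    [[0,0,0],[-2.5,1.5,-0.5],70],
    [[0,0,0],[0,0,0],40],
    [[0,0,0],[0,0,0],20],
    [[0,0,0],[0,0,0],8],
    [[0,0,0],[0,0,0],5],
    [[0,0,0],[0,0,0],5],
    [[0,0,0],[0,0,0],5],
    [[0,0,0],[0,0,0],5],
    [[0,0,0],[0,0,0],5]
  ],
  "squeeze": 45
}}

```text
time_s: 5.35
ee_pos: [465.1, -190.0, 147.4]
ee_rot: [170.0, -0.2, 86.2]
force: [-0.4, -0.1, 0.7]
gripper_width: 14.5
```

Run:
```python
from plan import *
import pickle
show()
fs={n:env.grab_frame(n) for n in ["side","top","wrist"]};pickle.dump(fs,open("f1.pkl","wb"))
cv2.imwrite("pics/w2.png",fs["wrist"]["pixels"][:,:,::-1])
T0=pickle.load(open("f0.pkl","rb"))["top"]
# potatoes in top view 0 (crop px)
c=lambda p:(np.array(p)+.5)/5-.5+[290,165]
print(plane(T0,c([[157,222],[224,224],[290,230],[351,233],[184,289],[314,298]]),18)-[565,-195.5,0])
```

```text
t 5.35 pos [ 465.1 -190.   147.4] rot [170.   -0.2  86.2] F [-0.4 -0.1  0.7] T [0.  0.1 0. ] w 14.511173015559184 q [ -26.2   10.6  111.7    5.3   48.7 -115.5]
[[ 14.3  54.5  18. ]
 [ 13.3  16.1  18. ]
 [  9.9 -21.7  18. ]
 [  8.2 -56.5  18. ]
 [-24.6  39.4  18. ]
 [-29.6 -34.7  18. ]]
```

View pics/w2.png

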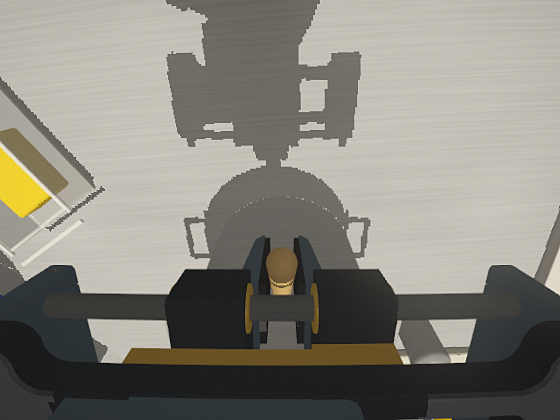

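```bash
cat > spoon.py <<'E'
from plan import *
POT=np.array([565,-195.5,0]);L=205.;A=39.4   # grip->head, angle tool z to handle axis
def tool_for(H,th,psi,L=None):
    L=L or globals()['L']
    Q=tool(psi,90-A-th)
    d=Q.apply([0,np.sin(np.radians(A)),np.cos(np.radians(A))]); z=Q.apply([0,0,1])
    return np.array(H)-L*d+19*z,Q
def head_now(st=None):
    p,Q=pose(st);d=Q.apply([0,np.sin(np.radians(A)),np.cos(np.radians(A))]);z=Q.apply([0,0,1])
    G=p-19*z;H=G+L*d
    return H,d,G,np.degrees(np.arcsin(-d[2])),np.degrees(np.arctan2(d[1],d[0]))
def srows(segs,claw=5,org=POT,rate_start=None):
    """segs: list of (Hrel,theta,psi,n) interpolated in spoon space from the present"""
    H,d,G,th,ps=head_now();H=H-org;w=[]
    for H2,t2,p2,n in segs:
        H2=np.array(H2,float)
        for i in range(1,n+1):
            a=i/n;P,Q=tool_for(org+H+(H2-H)*a,th+(t2-th)*a,ps+(p2-ps)*a);w.append((P,Q,1))
        H,th,ps=H2,t2,p2
    rows(w,claw)
E
python3 - <<'E'
from spoon import *
H,d,G,th,ps=head_now();print(H-POT,G,th,ps)
srows([((50,-4,36),42,-3.6,2),((38,-3,40),70,-3.6,8)])
E
```

```text
[52.1 -4.2 32.6] [ 461.9 -189.9  166.1] 40.6354440364233 -3.629512059308132
[[0.7,-0.2,-0.2],[-0.0,0.9,-3.4],5],
[[0.7,0.0,-0.0],[0.0,0.9,-3.4],5],
[[3.5,0.0,0.0],[0.0,7.3,-8.4],5],
[[3.5,0.0,0.0],[0.0,7.3,-8.3],5],
[[3.5,-0.0,0.0],[0.0,7.3,-8.2],5],
[[3.5,-0.0,0.0],[0.0,7.2,-8.1],5],
[[3.5,-0.0,-0.0],[0.0,7.2,-8.0],5],
[[3.5,-0.0,-0.0],[0.0,7.2,-7.9],5],
[[3.5,0.0,0.0],[0.0,7.2,-7.8],5],
[[3.5,0.0,0.0],[0.0,7.2,-7.8],5],
10 rows
```

Call:
{"name": "servo_tool", "arguments": {
  "plan": [
    [[0.5,0,0],[0,1,-3.5],5],
    [[0.5,0,0],[0,1,-3.5],5],
    [[3.5,0,0],[0,7.3,-8.4],5],
    [[3.5,0,0],[0,7.3,-8.3],5],
    [[3.5,0,0],[0,7.3,-8.2],5],
    [[3.5,0,0],[0,7.2,-8.1],5],
    [[3.5,0,0],[0,7.2,-8],5],
    [[3.5,0,0],[0,7.2,-7.9],5],
    [[3.5,0,0],[0,7.2,-7.8],5],
    [[3.5,0,0],[0,7.2,-7.8],5]
  ]
}}

```text
time_s: 6.75
ee_pos: [528.1, -194.4, 218.4]
ee_rot: [-159.9, -0.1, 86.1]
force: [1.1, -0.3, -0.4]
gripper_width: 14.0
```

Run:
```python
from spoon import *
show()
H,d,G,th,ps=head_now();print(H-POT,G,th,ps)
f=env.grab_frame("side");crop(f,"pics/s4.png",215,180,355,315,5)
f2=env.grab_frame("top");crop(f2,"pics/t4.png",290,165,400,285,5)
print("pred side",(proj(f,[H,H-120*d])-[215,180])*5,"top",(proj(f2,[H,H-120*d])-[290,165])*5)
srows([((38,-3,38),70,-3.6,1),((-18,-3,38),70,-3.6,7),((-10,-3,38),70,-3.6,1),((5,-3,38),70,-3.6,1)])
```

```text
t 6.75 pos [ 528.1 -194.4  218.4] rot [-159.9   -0.1   86.1] F [ 1.1 -0.3 -0.4] T [-0.  -0.2 -0. ] w 14.03633079765784 q [ -18.5   27.9   76.7   -4.9   94.9 -104.2]
[37.3 -3.6 42.8] [ 534.6 -194.9  236.2] 70.69990502659464 -3.568721474994958
pred side [[525.9 449.1]
 [463.1 313.7]] top [[260.4 172.5]
 [280.1 204.2]]
[[-0.6,-0.2,-0.2],[0.5,-1.2,5.1],5],
[[0.0,0.0,0.0],[-0.5,-7.5,2.7],5],
[[0.0,0.0,0.0],[-0.5,-7.5,2.7],5],
[[0.0,0.0,0.0],[-0.5,-7.5,2.7],5],
[[0.0,0.0,0.0],[-0.5,-7.5,2.7],5],
[[0.0,0.0,0.0],[-0.5,-7.5,2.7],5],
[[0.0,0.0,0.0],[-0.5,-7.5,2.7],5],
[[0.0,0.0,0.0],[-0.5,-7.5,2.7],5],
[[0.0,0.0,0.0],[0.5,7.5,-2.7],5],
[[0.0,0.0,0.0],[0.9,14.1,-5.0],5],
10 rows
```

View pics/s4.png

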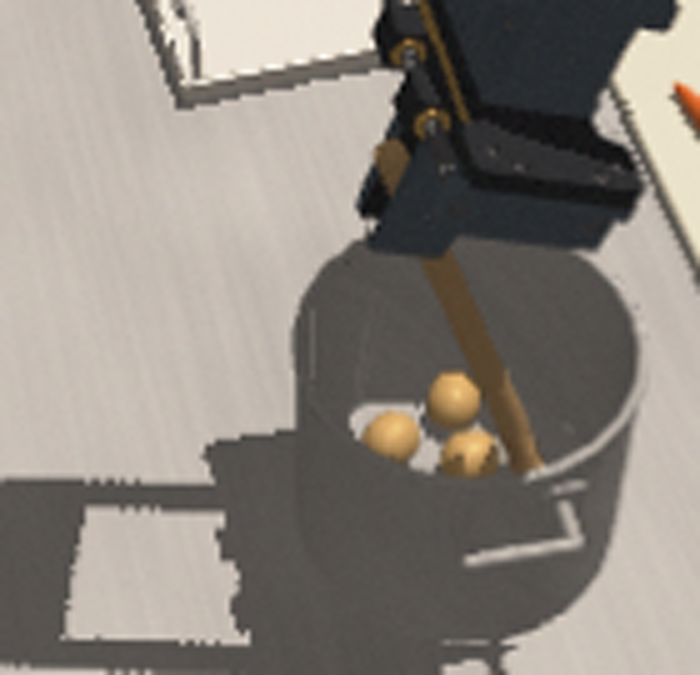

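View pics/t4.png

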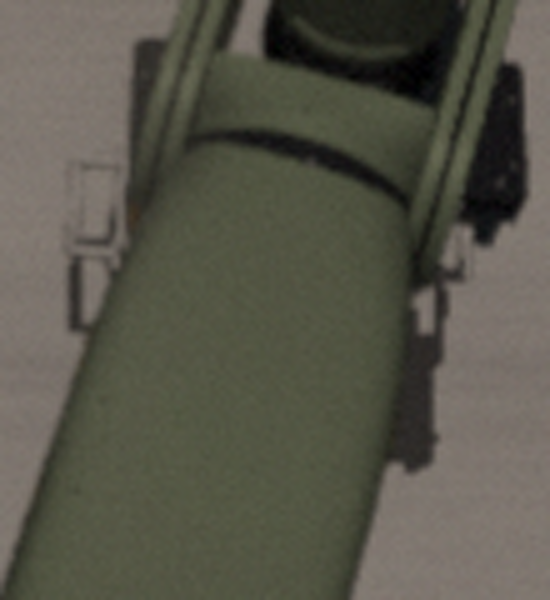

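The side view shows the spoon standing steeply with its handle at (463,313), where predicted; the top view is blocked by the arm. Now the first stroke, drawing the bowl towards −x.

Call:
{"name": "servo_tool", "arguments": {
  "plan": [
    [[-0.5,0,0],[0.5,-1.2,5],5],
    [[0,0,0],[-0.5,-7.5,2.7],5],
    [[0,0,0],[-0.5,-7.5,2.7],5],
    [[0,0,0],[-0.5,-7.5,2.7],5],
    [[0,0,0],[-0.5,-7.5,2.7],5],
    [[0,0,0],[-0.5,-7.5,2.7],5],
    [[0,0,0],[-0.5,-7.5,2.7],5],
    [[0,0,0],[-0.5,-7.5,2.7],5],
    [[0,0,0],[0.5,7.5,-2.7],5],
    [[0,0,0],[1,14,-5],5]
  ]
}}

```text
time_s: 8.1
ee_pos: [488.3, -193.9, 213.9]
ee_rot: [-160.8, -0.0, 86.0]
force: [0.5, 0.5, -0.5]
gripper_width: 14.1
```

Run:
```python
from spoon import *
show()
H,d,G,th,ps=head_now();print(H-POT,G,th,ps)
f=env.grab_frame("side");crop(f,"pics/s5.png",215,180,355,315,5)
print("pred side",(proj(f,[H,H-120*d])-[215,180])*5)
srows([((34,10,38),70,-3.6,2),((32,33,38),70,-3.6,2),((-6,33,38),70,-3.6,5),((8,20,38),70,-3.6,1)])
```

```text
t 8.1 pos [ 488.3 -193.9  213.9] rot [-160.8   -0.    86. ] F [ 0.5  0.5 -0.5] T [ 0.  -0.2 -0. ] w 14.113613304295146 q [ -19.7   24.1   83.5   -5.1   91.  -105. ]
[ 0.2 -3.7 39.5] [ 494.5 -194.4  231.9] 69.77218043815346 -3.89657110216957
pred side [[456.1 468. ]
 [382.7 334.6]]
[[0.2,-0.1,-0.2],[7.8,14.8,-4.8],5],
[[0.2,-0.0,-0.1],[7.7,14.8,-4.8],5],
[[0.0,0.0,0.0],[11.4,-1.6,0.6],5],
[[0.0,0.0,0.0],[11.4,-1.6,0.6],5],
[[0.0,0.0,0.0],[-0.5,-7.2,2.5],5],
[[0.0,0.0,0.0],[-0.5,-7.2,2.5],5],
[[0.0,0.0,0.0],[-0.5,-7.2,2.5],5],
[[0.0,0.0,0.0],[-0.5,-7.2,2.5],5],
[[0.0,0.0,0.0],[-0.5,-7.2,2.5],5],
[[0.0,0.0,0.0],[-12.1,13.9,-4.9],5],
10 rows
```

View pics/s5.png

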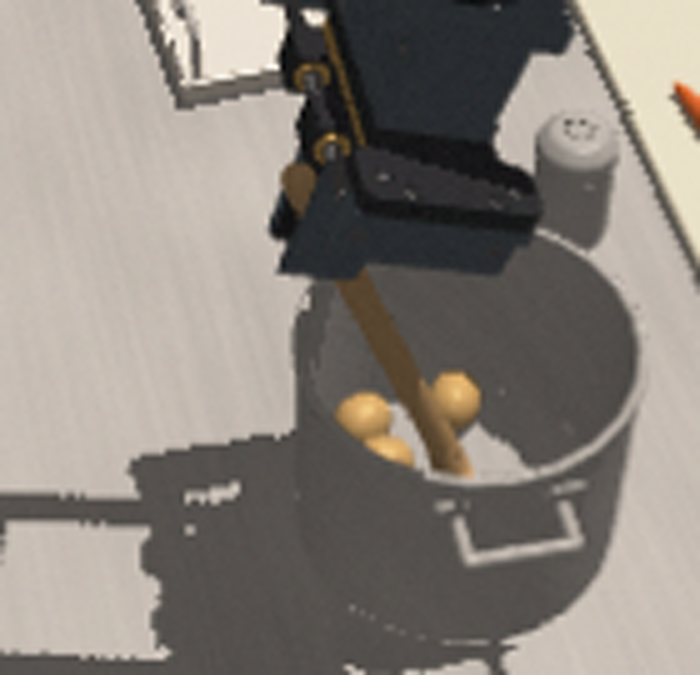

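Two potatoes now lie bunched at the −x wall, at (363,415) and (388,450). The +y potato at (457,398) is still in place, so it gets the next stroke.

Call:
{"name": "servo_tool", "arguments": {
  "plan": [
    [[0,0,0],[8,15,-4],5],
    [[0,0,0],[8,15,-4.5],5],
    [[0,0,0],[11.5,-1.5,0.6],5],
    [[0,0,0],[11.5,-1.5,0.6],5],
    [[0,0,0],[-0.5,-7.2,2.5],5],
    [[0,0,0],[-0.5,-7.2,2.5],5],
    [[0,0,0],[-0.5,-7.2,2.5],5],
    [[0,0,0],[-0.5,-7.2,2.5],5],
    [[0,0,0],[-0.5,-7.2,2.5],5],
    [[0,0,0],[-12,14,-5],5]
  ]
}}

```text
time_s: 9.4
ee_pos: [494.3, -169.7, 215.0]
ee_rot: [-160.4, 0.4, 86.1]
force: [0.6, -0.3, -1.0]
gripper_width: 14.1
```

Run:
```python
from spoon import *
show()
H,d,G,th,ps=head_now();print(H-POT,G,th,ps)
f=env.grab_frame("side");crop(f,"pics/s6.png",215,180,355,315,5)
print("pred side",(proj(f,[H,H-120*d])-[215,180])*5)
srows([((36,-3,38),70,-3.6,2),((32,-35,38),70,-3.6,3),((-6,-35,38),70,-3.6,5)])
```

```text
t 9.4 pos [ 494.3 -169.7  215. ] rot [-160.4    0.4   86.1] F [ 0.6 -0.3 -1. ] T [-0.1 -0.3  0. ] w 14.127801643257643 q [ -17.1   24.    83.5   -4.8   91.5 -102.5]
[ 5.  19.3 40.1] [ 500.6 -170.   232.9] 70.15272208300777 -5.075531914229119
pred side [[451.6 430.4]
 [380.1 294. ]]
[[-0.0,0.7,0.3],[-9.8,14.2,-4.0],5],
[[0.0,-0.3,-0.8],[-10.0,14.3,-4.2],5],
[[0.0,0.0,0.0],[-10.7,-0.6,0.2],5],
[[0.0,0.0,0.0],[-10.7,-0.6,0.2],5],
[[0.0,0.0,0.0],[-10.7,-0.6,0.2],5],
[[0.0,0.0,0.0],[-0.5,-7.2,2.5],5],
[[0.0,0.0,0.0],[-0.5,-7.2,2.5],5],
[[0.0,0.0,0.0],[-0.5,-7.2,2.5],5],
[[0.0,0.0,0.0],[-0.5,-7.2,2.5],5],
[[0.0,0.0,0.0],[-0.5,-7.2,2.5],5],
10 rows
```

View pics/s6.png

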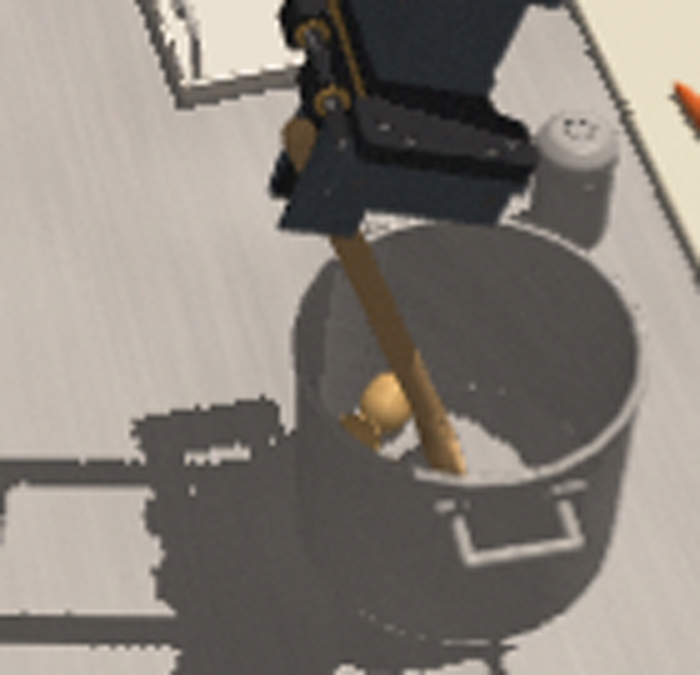

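The +y potato went back to (388,402). Next is the −y stroke.

Call:
{"name": "servo_tool", "arguments": {
  "plan": [
    [[0,0.5,0],[-10,14,-4],5],
    [[0,0,-0.5],[-10,14,-4],5],
    [[0,0,0],[-10.5,-0.5,0.2],5],
    [[0,0,0],[-10.5,-0.5,0.2],5],
    [[0,0,0],[-10.5,-0.5,0.2],5],
    [[0,0,0],[-0.5,-7.2,2.5],5],
    [[0,0,0],[-0.5,-7.2,2.5],5],
    [[0,0,0],[-0.5,-7.2,2.5],5],
    [[0,0,0],[-0.5,-7.2,2.5],5],
    [[0,0,0],[-0.5,-7.2,2.5],5]
  ]
}}

```text
time_s: 10.7
ee_pos: [472.0, -219.0, 216.9]
ee_rot: [-159.6, -1.2, 86.3]
force: [3.7, 3.5, -0.2]
gripper_width: 14.3
```

Run:
```python
from spoon import *
show()
H,d,G,th,ps=head_now();print(H-POT,G,th,ps)
f=env.grab_frame("side");crop(f,"pics/s7.png",215,180,355,315,5)
f=env.grab_frame("wrist");cv2.imwrite("pics/w7.png",f["pixels"][:,:,::-1])
srows([((32,-20,40),70,-3.6,3),((38,-3,45),70,-3.6,2),((38,-3,135),70,-3.6,4)])
```

```text
t 10.7 pos [ 472.  -219.   216.9] rot [-159.6   -1.2   86.3] F [ 3.7  3.5 -0.2] T [ 1.2 -1.5  0. ] w 14.296875791104926 q [ -22.7   24.2   83.2   -5.4   92.3 -108.5]
[-19.6 -24.5  40.9] [ 478.6 -219.8  234.7] 70.9727211511826 -0.10264422565078961
[[-0.3,-2.0,-1.8],[3.2,15.4,-4.8],5],
[[-0.3,0.4,1.1],[3.4,15.6,-4.8],5],
[[-0.3,0.4,1.1],[3.7,15.6,-4.7],5],
[[0.0,0.0,0.0],[8.7,1.5,-3.2],5],
[[0.0,0.0,0.0],[8.7,1.5,-3.2],5],
[[0.0,0.0,0.0],[-0.0,-7.5,-21.2],5],
[[0.0,0.0,0.0],[-0.0,-7.5,-21.2],5],
[[0.0,0.0,0.0],[-0.0,-7.5,-21.2],5],
[[0.0,0.0,0.0],[-0.0,-7.5,-21.2],5],
9 rows
```

View pics/s7.png

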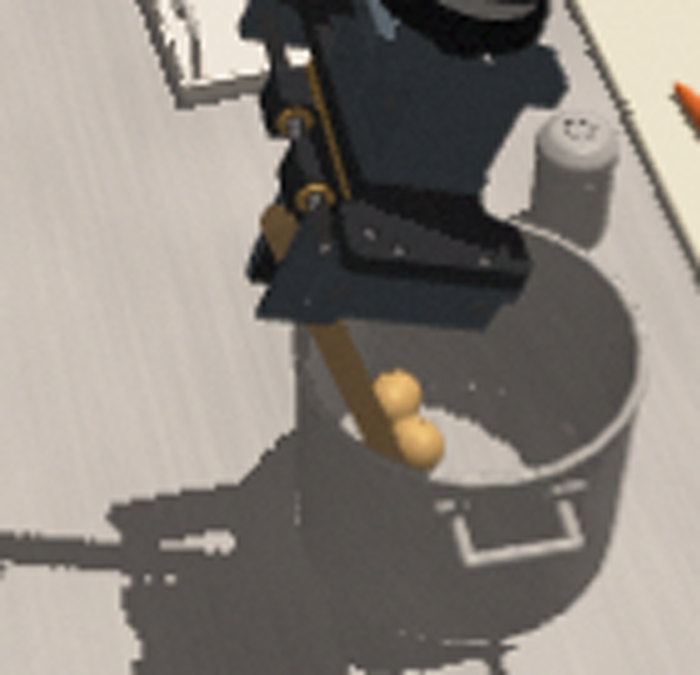

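View pics/w7.png

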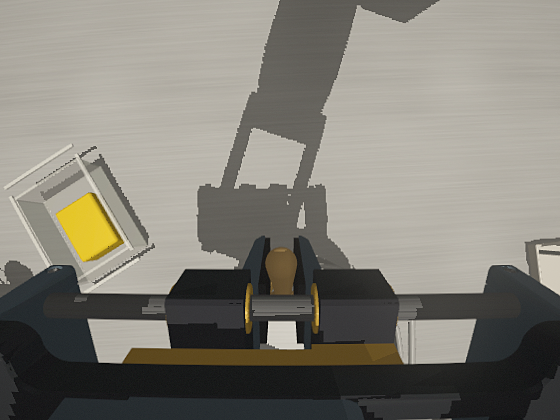

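The bowl has gone short in y, to (−20,−25), with about 5 N on the tool, so it is probably pressing on potatoes at the −x wall. Two potatoes show at (397,393) and (420,443). I'll back off to +x, then sweep the −y side properly.

Run:
```python
from spoon import *
srows([((36,-8,39),70,-3.6,5),((30,-37,38),70,-3.6,5)])
```

```text
[[-0.2,-2.1,-2.3],[4.0,9.9,-2.9],5],
[[-0.2,0.2,0.7],[4.3,10.1,-3.0],5],
[[-0.2,0.2,0.7],[4.5,10.1,-2.9],5],
[[-0.2,0.2,0.7],[4.6,10.1,-2.9],5],
[[-0.2,0.2,0.7],[4.8,10.0,-2.8],5],
[[0.0,0.0,0.0],[-5.9,-0.7,0.5],5],
[[0.0,0.0,0.0],[-5.9,-0.7,0.5],5],
[[0.0,0.0,0.0],[-5.9,-0.7,0.5],5],
[[0.0,0.0,0.0],[-5.9,-0.7,0.5],5],
[[0.0,0.0,0.0],[-5.9,-0.7,0.5],5],
10 rows
```

Call:
{"name": "servo_tool", "arguments": {
  "plan": [
    [[-0.2,-0.4,0],[4,12,-3],5],
    [[-0.2,-0.4,0],[4,11,-3.2],5],
    [[-0.2,-0.4,0.2],[4.5,11,-3.2],5],
    [[-0.2,0,0.2],[4.5,11,-3.2],5],
    [[-0.2,0,0],[4,10,-3],5],
    [[0,0,0],[-6,-0.7,0.5],5],
    [[0,0,0],[-7,-0.7,0.5],5],
    [[0,0,0],[-7,-0.7,0.5],5],
    [[0,0,0],[-7,-0.7,0.5],5],
    [[0,0,0],[-6,-0.7,0.5],5]
  ]
}}

```text
time_s: 12.05
ee_pos: [520.3, -235.4, 216.8]
ee_rot: [-159.4, 0.4, 86.4]
force: [2.2, 4.7, 1.5]
gripper_width: 14.4
```

Run:
```python
from spoon import *
show()
H,d,G,th,ps=head_now();print(H-POT,G,th,ps)
f=env.grab_frame("side");crop(f,"pics/s8.png",215,180,355,315,5)
print("pred side",(proj(f,[H,H-120*d])-[215,180])*5)
srows([((28,-40,38),70,-3.6,1),((-10,-40,38),70,-3.6,6),((10,-25,39),70,-3.6,3)])
```

```text
t 12.05 pos [ 520.3 -235.4  216.8] rot [-159.4    0.4   86.4] F [2.2 4.7 1.5] T [ 1.8 -1.2 -0. ] w 14.398385354439979 q [ -21.6   28.7   75.7   -6.7   95.1 -107.4]
[ 27.7 -45.8  40.5] [ 527.  -235.7  234.6] 71.21360065769953 -4.882926333019749
pred side [[534.7 521.6]
 [472.7 386.7]]
[[-1.2,0.5,-0.2],[5.3,-2.4,5.1],5],
[[0.0,0.0,0.0],[-0.4,-6.0,2.1],5],
[[0.0,0.0,0.0],[-0.4,-6.0,2.1],5],
[[0.0,0.0,0.0],[-0.4,-6.0,2.1],5],
[[0.0,0.0,0.0],[-0.4,-6.0,2.1],5],
[[0.0,0.0,0.0],[-0.4,-6.0,2.1],5],
[[0.0,0.0,0.0],[-0.4,-6.0,2.1],5],
[[0.0,0.0,0.0],[5.4,5.9,-2.4],5],
[[0.0,0.0,0.0],[5.4,5.9,-2.4],5],
[[0.0,0.0,0.0],[5.4,5.9,-2.4],5],
10 rows
```

View pics/s8.png

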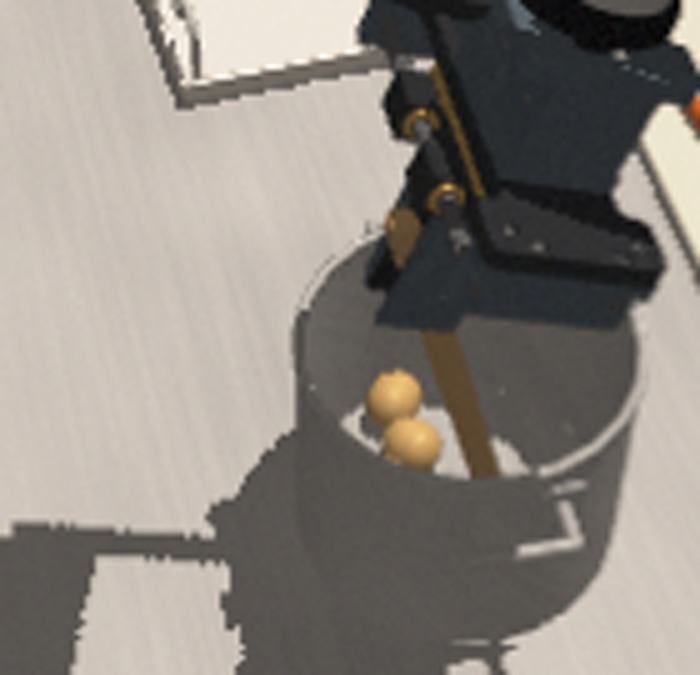

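The bowl is touching the −y wall (about 5 N). I'll ease off 6 mm and drag back towards −x, which sweeps the −y potato.

Call:
{"name": "servo_tool", "arguments": {
  "plan": [
    [[-0.5,0.3,0],[7,-2.4,4],5],
    [[-0.5,0,0],[0,-6,2.1],5],
    [[0,0,0],[0,-6,2.1],5],
    [[0,0,0],[0,-6,2.1],5],
    [[0,0,0],[0,-6,2.1],5],
    [[0,0,0],[0,-6,2.1],5],
    [[0,0,0],[0,-5,1.8],5],
    [[0,0,0],[6,6,-2.4],5],
    [[0,0,0],[7,8,-3],5],
    [[0,0,0],[7,10,-3.5],5]
  ]
}}

```text
time_s: 13.35
ee_pos: [505.8, -213.3, 214.5]
ee_rot: [-160.6, 1.0, 86.1]
force: [0.1, 0.5, -1.2]
gripper_width: 14.2
```

Run:
```python
from spoon import *
show()
H,d,G,th,ps=head_now();print(H-POT,G,th,ps)
f=env.grab_frame("side");crop(f,"pics/s9.png",215,180,355,315,5)
print("pred side",(proj(f,[H,H-120*d])-[215,180])*5)
srows([((20,-5,45),70,-3.6,2),((20,-3,205),70,-3.6,6),((5,60,225),60,-3.6,2)])
```

```text
t 13.35 pos [ 505.8 -213.3  214.5] rot [-160.6    1.    86.1] F [ 0.1  0.5 -1.2] T [-0.  -0.2 -0. ] w 14.153268370293945 q [ -20.2   26.1   80.1   -6.3   92.2 -105.4]
[ 16.7 -26.1  39.7] [ 512.1 -213.4  232.4] 70.01783971555564 -6.70492873945081
pred side [[500.9 495.9]
 [430.9 359.8]]
[[0.0,1.3,0.8],[8.6,-0.9,-2.9],5],
[[0.0,-0.5,-1.3],[8.1,-1.0,-2.7],5],
[[0.0,0.0,0.0],[0.3,-8.9,-25.1],5],
[[0.0,0.0,0.0],[0.3,-8.9,-25.1],5],
[[0.0,0.0,0.0],[0.3,-8.9,-25.1],5],
[[0.0,0.0,0.0],[0.3,-8.9,-25.1],5],
[[0.0,0.0,0.0],[0.3,-8.9,-25.1],5],
[[0.0,0.0,0.0],[0.3,-8.9,-25.1],5],
[[-5.0,-0.0,-0.0],[31.0,-23.9,5.6],5],
[[-5.0,0.0,0.0],[31.0,-23.3,4.5],5],
10 rows
```

View pics/s9.png

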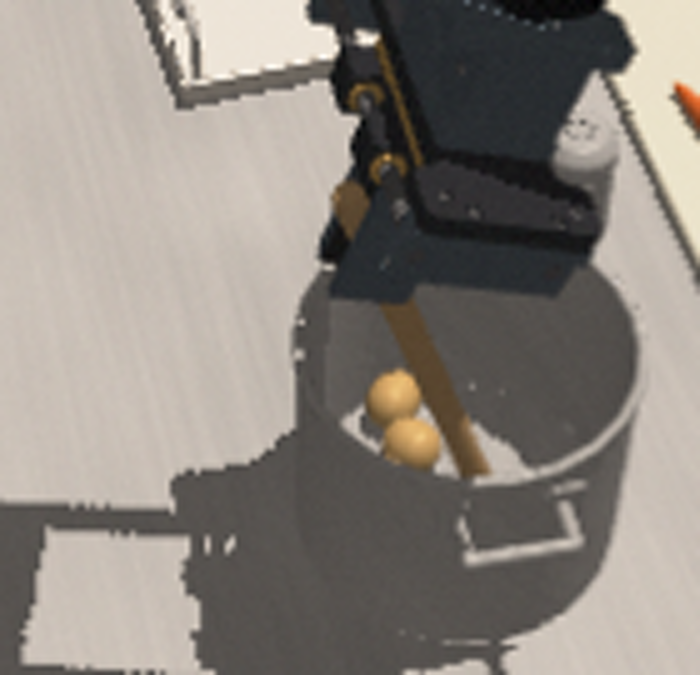

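Now lift the spoon straight up through the middle, then inspect the potatoes.

Call:
{"name": "servo_tool", "arguments": {
  "plan": [
    [[0,0.5,0],[9,-1,-3],5],
    [[0,0.3,-0.3],[9,-2,-5],5],
    [[0,0,0],[0.5,-6,-17],5],
    [[0,0,0],[0.5,-9,-25],5],
    [[0,0,0],[0.5,-9,-25],5],
    [[0,0,0],[0.5,-9,-25],5],
    [[0,0,0],[0.5,-9,-25],5],
    [[0,0,0],[0.5,-9,-25],5],
    [[0,0,0],[0.5,-9,-25],5],
    [[0,0,0],[0,0,0],5]
  ]
}}

```text
time_s: 14.65
ee_pos: [505.6, -185.7, 408.9]
ee_rot: [-160.5, 0.1, 86.3]
force: [0.3, 0.3, -0.7]
gripper_width: 14.4
```

Run:
```python
from spoon import *
show()
H,d,G,th,ps=head_now();print(H-POT,G,th,ps)
f=env.grab_frame("side");crop(f,"pics/s10.png",215,140,355,315,4)
print("pred side",(proj(f,[H,H-120*d])-[215,140])*4)
srows([((-10,120,215),55,-3.6,5),((-20,250,215),40,0,5)])
```

```text
t 14.65 pos [ 505.6 -185.7  408.9] rot [-160.5    0.1   86.3] F [ 0.3  0.3 -0.7] T [-0.1 -0.2  0. ] w 14.367200889699964 q [ -18.3   23.    58.1   -5.5  117.7 -106.4]
[ 16.6   4.7 234. ] [ 511.9 -186.1  426.8] 70.09799740728484 -3.840941699877759
pred side [[407.7 304.3]
 [345.3 157.4]]
[[-3.0,0.0,0.0],[22.6,-12.3,12.6],5],
[[-3.0,-0.0,-0.0],[22.6,-12.6,12.4],5],
[[-3.0,-0.0,-0.0],[22.6,-12.9,12.1],5],
[[-3.0,-0.0,-0.0],[22.6,-13.1,11.8],5],
[[-3.0,-0.0,-0.0],[22.6,-13.3,11.4],5],
[[-3.0,-0.0,-0.7],[24.2,-10.7,7.3],5],
[[-3.0,0.0,-0.7],[24.2,-10.4,7.1],5],
[[-3.0,0.0,-0.7],[24.1,-10.1,6.9],5],
[[-3.0,0.1,-0.7],[24.1,-9.8,6.8],5],
[[-3.0,0.1,-0.7],[24.0,-9.4,6.7],5],
10 rows
```

View pics/s10.png

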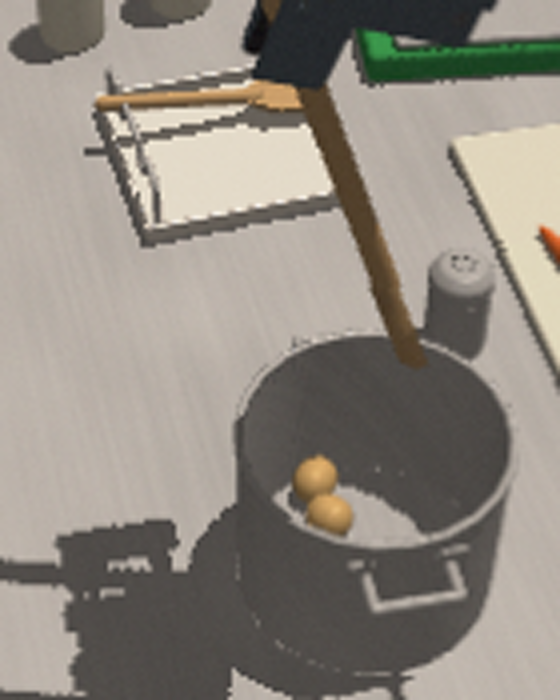

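The spoon is clear of the pot with nothing in the bowl (bowl near (410,345)), and two potatoes are visible. I'll swing aside toward the rest so the top camera can see the pot.

Call:
{"name": "servo_tool", "arguments": {
  "plan": [
    [[-3,0,0],[22.5,-12.3,12],5],
    [[-3,0,0],[22.5,-12.5,12],5],
    [[-3,0,0],[22.5,-13,12],5],
    [[-3,0,0],[22.5,-13,11.5],5],
    [[-3,0,0],[22.5,-13,11],5],
    [[-3,0,-0.5],[24,-10.5,7],5],
    [[-3,0,-0.5],[24,-10.5,7],5],
    [[-3,0,-0.5],[24,-10,7],5],
    [[-3,0,-0.5],[24,-10,7],5],
    [[-3,0,-0.5],[24,-9.5,7],5]
  ]
}}

```text
time_s: 15.95
ee_pos: [381.1, 61.2, 310.9]
ee_rot: [170.4, -0.1, 88.6]
force: [0.2, 0.8, 0.0]
gripper_width: 14.3
```

Run:
```python
from spoon import *
import pickle
show()
H,d,G,th,ps=head_now();print(H,H-POT,G,th,ps)
fs={n:env.grab_frame(n) for n in ["side","top"]};pickle.dump(fs,open("f2.pkl","wb"))
f=fs["side"];crop(f,"pics/s11.png",215,100,355,315,3);print("pred side",(proj(f,[H,H-120*d])-[215,100])*3)
f=fs["top"];crop(f,"pics/t11.png",170,125,400,290,3.4);print("pred top",(proj(f,[H,H-120*d])-[170,125])*3.4)
```

```text
t 15.95 pos [381.1  61.2 310.9] rot [170.4  -0.1  88.6] F [0.2 0.8 0. ] T [0.  0.2 0.1] w 14.344200718836685 q [  8.8  -7.6 105.9  -1.6  72.3 -79.5]
[532.6  57.8 195.2] [-32.4 253.3 195.2] [378.   61.2 329.7] 41.00333773195641 -1.2616667362487801
pred side [[161.5 196.9]
 [ 55.5 138.6]]
pred top [[262.4 303.9]
 [249.4 413.8]]
```

View pics/s11.png

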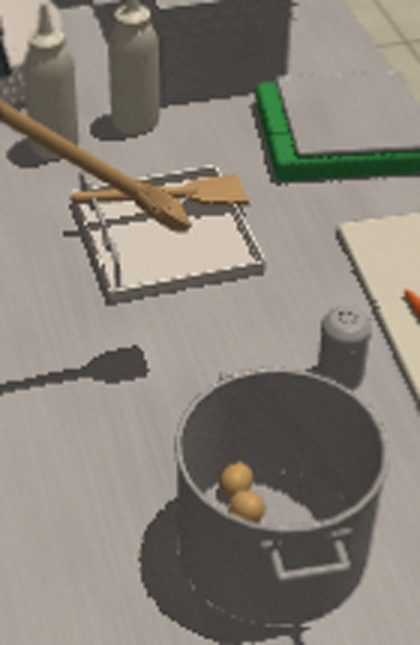

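View pics/t11.png

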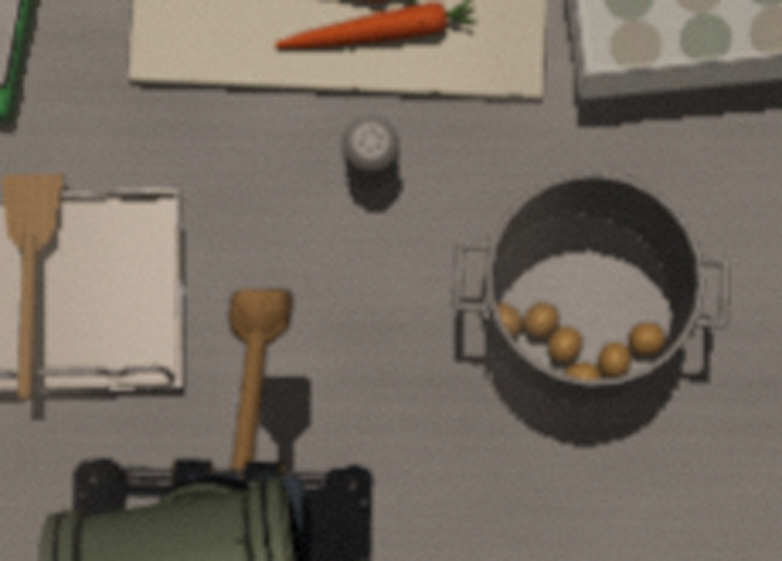

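The top view shows six potatoes in an arc along the −x half of the pot, at crop pixels (508,318) to (648,338). I'll compute how far they moved and the spoon's true pose.

Run:
```python
from spoon import *
import pickle, itertools
fs=pickle.load(open("f2.pkl","rb"));T=fs["top"];S=fs["side"]
ct=lambda p:(np.atleast_2d(p)+.5)/3.4-.5+[170,125]; cs=lambda p:(np.atleast_2d(p)+.5)/3-.5+[215,100]
n=plane(T,ct([[507,318],[541,321],[564,344],[583,374],[614,360],[648,339]]),18)[:,:2]-POT[:2]
o=np.array([[14.3,54.5],[13.3,16.1],[9.9,-21.7],[8.2,-56.5],[-24.6,39.4],[-29.6,-34.7]])
D=np.linalg.norm(o[:,None]-n[None],axis=2);print(n);print(D)
cnt={}
for p in itertools.permutations(range(6)):
    k=(D[range(6),p]>17).sum();cnt[k]=cnt.get(k,0)+1
print(cnt)
# spoon: bowl end centre & neck
print("end",tri(T,ct([261,291])[0],S,cs([188,228])[0]))
H,d,G,th,ps=head_now();print("pred end",H+30*d,H, "pred neck",H-35*d)
print("neck",tri(T,ct([255,341])[0],S,cs([138,188])[0]))
print("handle",tri(T,ct([243,450])[0],S,cs([30,121])[0]),"pred line", H-120*d,H-150*d)
```

```text
[[-12.4  61.1]
 [-14.9  32.5]
 [-34.4  13.4]
 [-59.8  -2.2]
 [-47.8 -28.3]
 [-29.9 -57. ]]
[[ 27.5  36.5  63.7  93.3 103.5 120. ]
 [ 51.8  32.6  47.8  75.3  75.5  85. ]
 [ 85.7  59.6  56.5  72.4  58.1  53.2]
 [119.4  92.   81.9  87.   62.7  38.1]
 [ 24.9  11.9  27.8  54.4  71.5  96.6]
 [ 97.3  68.8  48.4  44.4  19.3  22.3]]
{np.int64(6): 600, np.int64(5): 120}
end (array([554.5,  62.9, 150.7]), np.float64(6.436250060810461))
pred end [552.8  58.7 174.2] [530.2  59.1 194. ] pred neck [503.9  59.6 217. ]
neck (array([507.7,  62.5, 206.6]), np.float64(7.532240412868152))
handle (array([418.8,  62.8, 294.4]), np.float64(5.533563510733311)) pred line [439.9  60.7 273.1] [417.4  61.1 292.8]
```

Any matching of potatoes gives at least 5 shifted by more than 17 mm, and all six are in the pot, so the stir is done. Next I'll measure the spoon's axis precisely by intersecting the handle planes from the two views.

```bash
cat > axis.py <<'E'
from spoon import *
def wood(f):
    hsv=cv2.cvtColor(f["pixels"],cv2.COLOR_RGB2HSV)
    return cv2.inRange(hsv,(8,90,50),(25,255,255))
def axis3d(fs,verbose=True,rng=(45,165)):
    """refine the handle's axis line with colour-masked handle pixels near the predicted line"""
    H,d,G,th,ps=head_now();N=[];out={}
    for n,f in fs.items():
        m=wood(f);P=proj(f,[H-rng[0]*d,H-rng[1]*d]);v=(P[1]-P[0]);ln=np.linalg.norm(v);v/=ln;nn=np.array([-v[1],v[0]])
        ys,xs=np.nonzero(m);X=np.c_[xs,ys]-P[0];a=X@v;b=X@nn
        k=(a>0)&(a<ln)&(abs(b)<8);pts=np.c_[xs,ys][k].astype(float)
        # centre per bin along
        bins=np.round(a[k]).astype(int);c=np.array([pts[bins==i].mean(0) for i in np.unique(bins) if (bins==i).sum()>=2])
        wd=np.median([ (bins==i).sum() for i in np.unique(bins)])
        off=(c-P[0])@nn
        if verbose: print(n,"bins",len(c),"width",wd,"offset near bowl %.2f near grip %.2f"%(np.polyval(np.polyfit((c-P[0])@v,off,1),0),np.polyval(np.polyfit((c-P[0])@v,off,1),ln)))
        e,r=ray(f,c);_,_,V=np.linalg.svd(r);N.append((V[2],V[2]@e))
    D=np.cross(N[0][0],N[1][0]);D/=np.linalg.norm(D);D*=np.sign(D[0])
    p0=np.linalg.lstsq(np.array([N[0][0],N[1][0],D]),np.array([N[0][1],N[1][1],D@H]),rcond=None)[0]
    return p0,D
E
python3 - <<'E'
from axis import *
import pickle
fs=pickle.load(open("f2.pkl","rb"))
p0,D=axis3d(fs);H,d,G,th,ps=head_now()
print("pt near head",p0,"dir",D,"steep",np.degrees(np.arcsin(-D[2])),"head",np.degrees(np.arctan2(D[1],D[0])))
print("model",H,d,th,ps); g=p0+D*((G-p0)@D);print("axis at grip",g,"G",G)
for n,f in fs.items():
    m=wood(f);P=proj(f,[H]);x,y=P[0].astype(int);cv2.imwrite(f"pics/m_{n}.png",cv2.resize(m[max(0,y-60):y+60,max(0,x-70):x+70],None,fx=4,fy=4,interpolation=0))
E
```

```text
side bins 43 width 6.0 offset near bowl -2.09 near grip 0.54
top bins 35 width 6.0 offset near bowl 0.40 near grip 0.59
pt near head [523.4  61.3 187.1] dir [ 0.7 -0.  -0.7] steep 44.89569090908123 head -0.6302684031231316
model [530.2  59.1 194. ] [ 0.8 -0.  -0.7] 41.21954914508205 -1.0527192391243592
axis at grip [378.5  62.9 331.5] G [376.   61.9 329.1]
```

View pics/m_side.png

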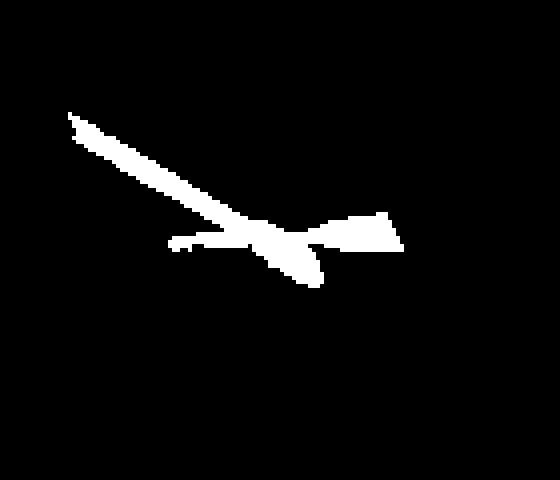

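View pics/m_top.png

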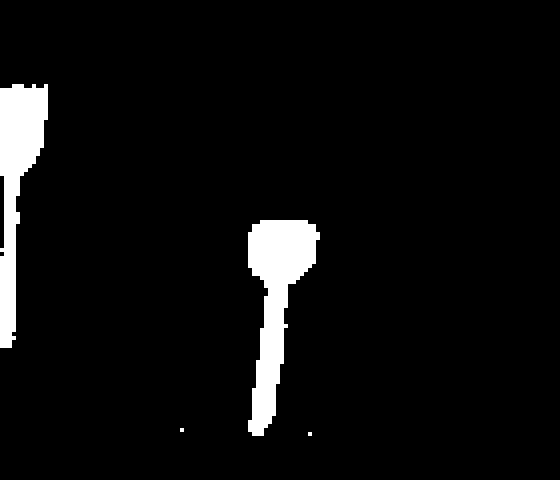

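Run:
```python
from axis import *
import pickle
fs=pickle.load(open("f2.pkl","rb"))
H,d,G,th,ps=head_now()
for r in [(70,165),(80,160),(75,150)]:
    p0,D=axis3d(fs,True,r)
    g=p0+D*((G-p0)@D);print(r,"steep",np.degrees(np.arcsin(-D[2])),"head",np.degrees(np.arctan2(D[1],D[0])),"at grip",g,"G",G)
print(th,ps)
# bowl end in top view -> L along axis
f=fs["top"];m=wood(f);x,y=proj(f,[H])[0].astype(int)
col=np.nonzero(m[y-30:y+30,x])[0]+y-30;print("bowl end row at head col",col.min(),"model end",proj(f,[H+30*d,H+30*d+5*np.cross(d,[0,1,0])]))
```

```text
side bins 34 width 6.0 offset near bowl -0.90 near grip 0.09
top bins 28 width 6.0 offset near bowl 0.05 near grip 0.82
(70, 165) steep 42.49150690570626 head -2.245352804101327 at grip [376.2  64.5 329.2] G [376.   61.9 329.1]
side bins 29 width 6.0 offset near bowl -0.89 near grip 0.02
top bins 23 width 6.0 offset near bowl 0.30 near grip 0.62
(80, 160) steep 42.932040351313645 head -1.4193938798633483 at grip [376.6  63.6 329.6] G [376.   61.9 329.1]
side bins 27 width 6.0 offset near bowl -0.98 near grip 0.02
top bins 22 width 6.0 offset near bowl 0.37 near grip 0.54
(75, 150) steep 43.37856003125387 head -1.0377732556153294 at grip [377.1  63.2 330.2] G [376.   61.9 329.1]
41.21954914508205 -1.0527192391243592
bowl end row at head col 210 model end [[247.5 208.1]
 [247.5 206.5]]
```

Run:
```python
from h import *
import pickle
fs=pickle.load(open("f2.pkl","rb"))
crop(fs["top"],"pics/t12.png",155,180,230,250,10)
crop(fs["side"],"pics/s12.png",235,150,310,205,10)
```

```text
(no output)
```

View pics/t12.png

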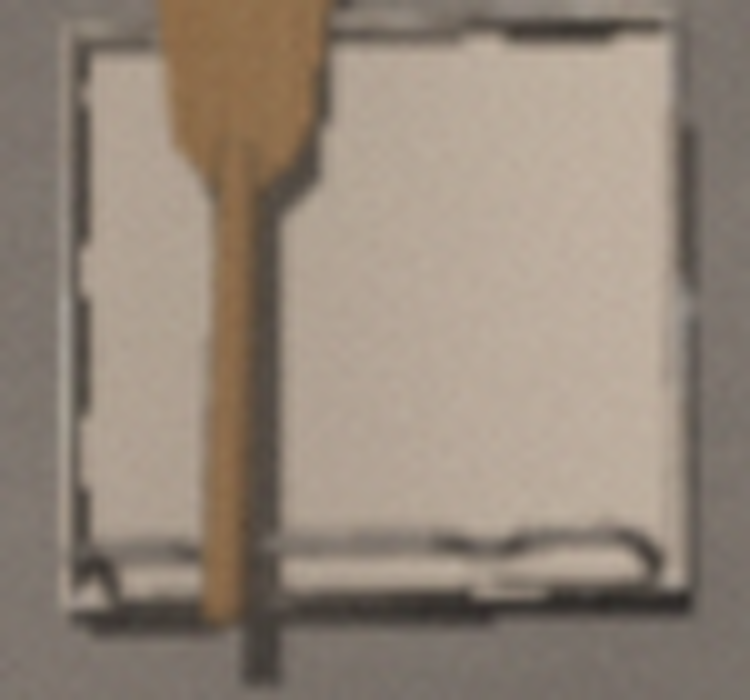

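View pics/s12.png

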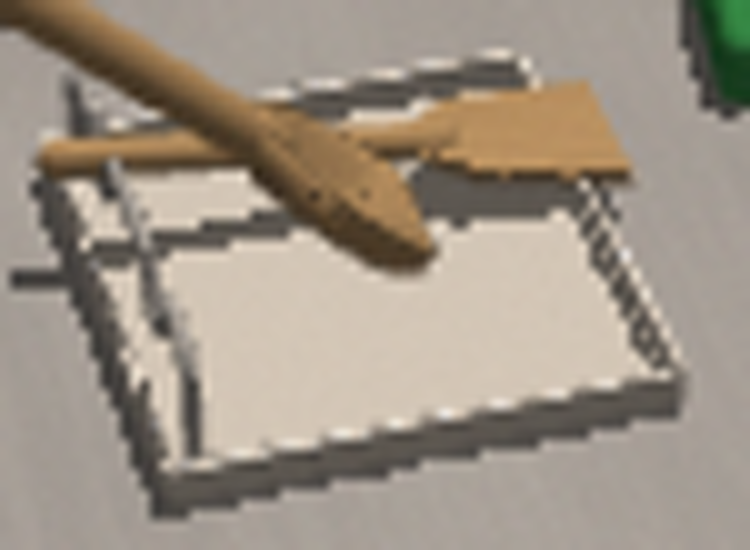

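The wire's empty groove shows at about (487,545) in the top crop and (158,322) in the side crop.

Run:
```python
from spoon import *
import pickle
fs=pickle.load(open("f2.pkl","rb"));T=fs["top"];S=fs["side"]
ct=lambda p:(np.atleast_2d(p)+.5)/10-.5+[155,180]; cs=lambda p:(np.atleast_2d(p)+.5)/10-.5+[235,150]
print("groove",plane(T,ct([[487,545]]),36),plane(S,cs([[158,322]]),36),tri(T,ct([487,545])[0],S,cs([158,322])[0]))
print("spatula at wire",plane(T,ct([[226,545]]),44))
c=plane(T,ct([[68,30],[672,12],[66,618],[690,608]]),16);print(c,c.mean(0))
c2=plane(S,cs([[515,55],[683,380],[158,498]]),[16]);print(c2)
c3=plane(S,cs([[160,515],[683,412]]),0);print("bottom corners",c3)
print("wire posts/tops line", plane(T,ct([[300,543],[590,530]]),55))
r=R.from_euler('z',2.6,degrees=True)
print("rest model groove",r.apply([-74,-36,0])+[575,230,0],"far",r.apply([-74,36,0])+[575,230,0])
```

```text
groove [[503.3 192.5  36. ]] [[503.6 188.7  36. ]] (array([504.1, 193.1,  32.2]), np.float64(0.5646965990040536))
spatula at wire [[502.1 264.1  44. ]]
[[656.1 320.8  16. ]
 [662.2 146.3  16. ]
 [484.7 314.5  16. ]
 [488.  137.3  16. ]] [572.7 229.7  16. ]
[[657.5 320.4  16. ]
 [663.2 142.7  16. ]
 [490.4 130.3  16. ]]
bottom corners [[492.3 139.5   0. ]
 [664.8 145.1   0. ]]
wire posts/tops line [[501.2 241.3  55. ]
 [505.1 161.   55. ]]
rest model groove [502.7 190.7   0. ] far [499.4 262.6   0. ]
```

```bash
sed -i 's/A=39.4/A=37.8/' spoon.py
cat >> spoon.py <<'E'
REST=np.array([576,231,0.]);RY=2.6
GRV=REST+R.from_euler('z',RY,degrees=True).apply([-74,-36,0])
TGT=REST+R.from_euler('z',RY,degrees=True).apply([35,-36,0])
E
python3 - <<'E'
from spoon import *
print(GRV,TGT,head_now())
srows([(TGT+[0,0,100],14,2.6,9)],org=np.zeros(3))
print(tool_for(TGT+[0,0,100],14,2.6))
E
```

```text
[503.7 191.7   0. ] [612.6 196.6   0. ] (array([526.4,  59.2, 189.7]), array([ 0.7, -0. , -0.7]), array([376. ,  61.9, 329.1]), np.float64(42.81953868098313), np.float64(-1.044929307275198))
[[-3.2,-0.0,-0.6],[14.3,-0.3,18.6],5],
[[-3.2,0.1,-0.4],[14.2,-0.8,19.0],5],
[[-3.2,0.1,-0.4],[14.1,-1.3,19.4],5],
[[-3.2,0.1,-0.4],[14.0,-1.9,19.8],5],
[[-3.2,0.2,-0.4],[13.9,-2.5,20.2],5],
[[-3.2,0.2,-0.4],[13.8,-3.2,20.5],5],
[[-3.2,0.2,-0.4],[13.8,-3.8,20.8],5],
[[-3.2,0.2,-0.3],[13.7,-4.5,21.0],5],
[[-3.2,0.2,-0.3],[13.6,-5.2,21.2],5],
9 rows
(array([425.6, 188.1, 134.7]), Rotation.from_matrix(array([[-0. ,  0.8,  0.6],
                            [ 1. ,  0. ,  0. ],
                            [ 0. ,  0.6, -0.8]])))
```

Call:
{"name": "servo_tool", "arguments": {
  "plan": [
    [[-3.2,0,-0.6],[14.3,-0.3,18.5],5],
    [[-3.2,0.1,-0.4],[14.2,-0.8,19],5],
    [[-3.2,0.1,-0.4],[14,-1.3,19.5],5],
    [[-3.2,0.1,-0.4],[14,-2,20],5],
    [[-3.2,0.2,-0.4],[14,-2.5,20],5],
    [[-3.2,0.2,-0.4],[13.8,-3.2,20.5],5],
    [[-3.2,0.2,-0.4],[13.8,-3.8,20.8],5],
    [[-3.2,0.2,-0.3],[13.7,-4.5,21],5],
    [[-3.2,0.2,-0.3],[13.6,-5.2,21],5],
    [[0,0,0],[0,0,0],5]
  ]
}}

```text
time_s: 17.3
ee_pos: [422.5, 172.1, 134.8]
ee_rot: [143.5, 1.3, 91.9]
force: [-1.2, -0.4, -1.0]
gripper_width: 14.4
```

Run:
```python
from axis import *
import pickle
show();H,d,G,th,ps=head_now();print(H,G,th,ps)
fs={n:env.grab_frame(n) for n in ["side","top"]};pickle.dump(fs,open("f3.pkl","wb"))
w=env.grab_frame("wrist");cv2.imwrite("pics/w12.png",w["pixels"][:,:,::-1])
crop(fs["side"],"pics/s13.png",215,120,325,210,7);crop(fs["top"],"pics/t13.png",150,160,260,265,6)
for r in [(45,140),(45,120)]:
    p0,D=axis3d(fs,True,r);g=p0+D*((G-p0)@D)
    print("steep",np.degrees(np.arcsin(-D[2])),"head",np.degrees(np.arctan2(D[1],D[0])),"at grip",g,"near head",p0)
```

```text
t 17.3 pos [422.5 172.1 134.8] rot [143.5   1.3  91.9] F [-1.2 -0.4 -1. ] T [-0.   0.5  0. ] w 14.356593047150188 q [ 35.2   2.  136.1 -62.9  22.5  -1.7]
[608.4 177.4  94.6] [411.2 172.  150.1] 15.701653795717887 1.5637963478777148
side bins 31 width 6.0 offset near bowl -1.07 near grip -1.78
top bins 32 width 5.0 offset near bowl -0.42 near grip 0.18
steep 12.95570058093743 head 0.046036300709065676 at grip [409.3 175.7 142.2] near head [609.5 175.9  96.1]
side bins 24 width 5.5 offset near bowl -0.88 near grip -1.98
top bins 25 width 5.0 offset near bowl -0.36 near grip -0.04
steep 11.451869149564368 head 0.11852999000085786 at grip [408.8 175.6 138.7] near head [609.9 176.   97.9]
```

View pics/s13.png

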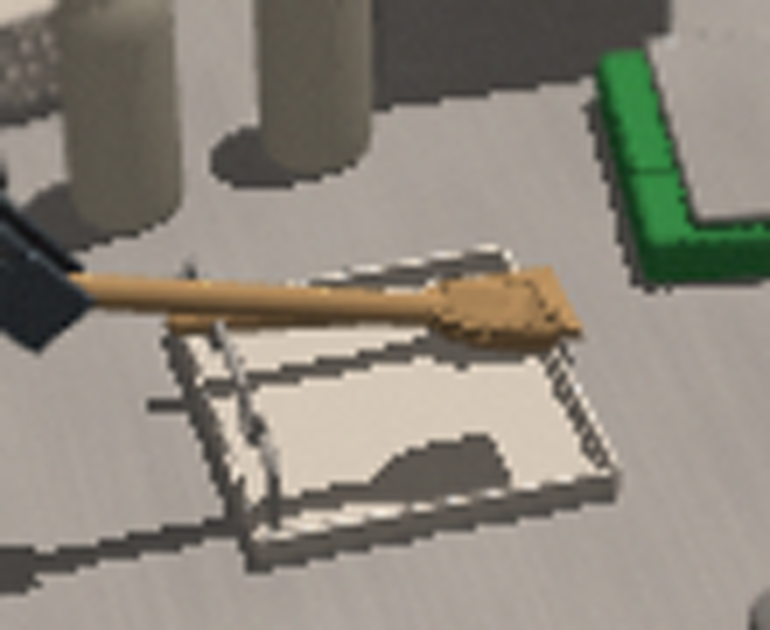

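View pics/t13.png

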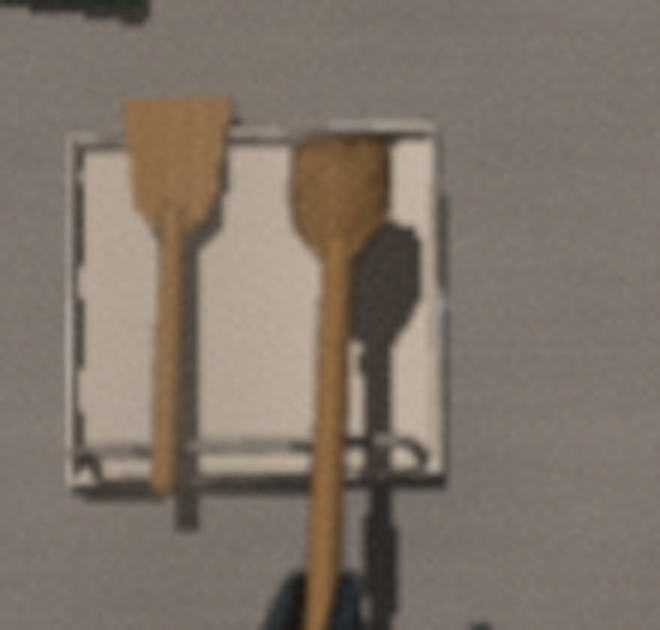

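View pics/w12.png

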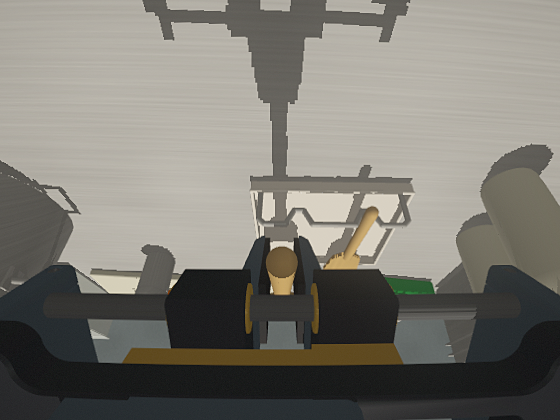

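The spoon is held above the tray with the bowl and handle roughly aligned. But the wrist joints (J4 −63, J5 22) are near singular: the forearm almost lines up with the strongly tilted tool. Before going lower I'll fit a simple arm model to the recorded joint/pose samples and check which placing poses are comfortable.

```bash
cat > arm.py <<'E'
from spoon import *
from scipy.optimize import least_squares
S=[([134.8,558.5,213.1],[-180,.1,76.43],[75.28,18.35,89.71,0,72.04,-1.146]),
([467.6,-208.2,262.5],[168.3,1.2,88.1],[-27.9,5.1,100.8,4.5,63.1,-117.7]),
([462.1,-184.2,144.7],[170.2,-.3,86.2],[-25.7,10.4,112.4,5.2,48.3,-115.0]),
([528.1,-194.4,218.4],[-159.9,-.1,86.1],[-18.5,27.9,76.7,-4.9,94.9,-104.2]),
([488.3,-193.9,213.9],[-160.8,0,86.0],[-19.7,24.1,83.5,-5.1,91,-105]),
([520.3,-235.4,216.8],[-159.4,.4,86.4],[-21.6,28.7,75.7,-6.7,95.1,-107.4]),
([505.6,-185.7,408.9],[-160.5,.1,86.3],[-18.3,23,58.1,-5.5,117.7,-106.4]),
([381.1,61.2,310.9],[170.4,-.1,88.6],[8.8,-7.6,105.9,-1.6,72.3,-79.5]),
([422.5,172.1,134.8],[143.5,1.3,91.9],[35.2,2.0,136.1,-62.9,22.5,-1.7])]
def fk(q,p):
    h,a1,L2,e3,L4,Lt,o6=p;j=np.array(q)
    Rz=lambda a:R.from_euler('z',a,degrees=True);Ry=lambda a:R.from_euler('y',a,degrees=True)
    A1=Rz(j[0]);e=A1.apply([a1,0,h])+(A1*Ry(j[1])).apply([0,0,L2])
    F=A1*Ry(j[1]+j[2]);w=e+F.apply([e3,0,L4]);Q=F*Rz(j[3])*Ry(j[4])*Rz(j[5]+o6)
    return w+Q.apply([0,0,Lt]),Q
def fit():
    f=lambda p:np.concatenate([np.r_[fk(q,p)[0]-np.array(P),100*(R.from_euler('xyz',r,degrees=True).inv()*fk(q,p)[1]).as_rotvec()] for P,r,q in S])
    s=least_squares(f,[400,50,400,0,400,250,180]);return s.x,s.fun
LIM=np.array([[-177.97,177.97],[-48.28,115.42],[12.27,149.76],[-77.06,257.06],[2.81,150.46],[-146.56,146.56]])
def ik(P,Q,p,q0):
    f=lambda q:np.r_[fk(q,p)[0]-P,200*(Q.inv()*fk(q,p)[1]).as_rotvec()]
    s=least_squares(f,np.clip(q0,LIM[:,0]+.1,LIM[:,1]-.1),bounds=(LIM[:,0],LIM[:,1]),x_scale=10.);return s.x,np.linalg.norm(s.fun)
E
python3 - <<'E'
from arm import *
import spoon
p,r=fit();print(p,abs(r).max());np.save("arm.npy",p)
q0=env.state()["qpos"]
for A in [37.8,45,50,56,62]:
    spoon.A=A
    for z in [40,21]:
      for start in [[20,10,125,0,40,-75],q0]:
        P,Q=spoon.tool_for(TGT+[0,0,z],14,2.6);q,e=ik(P,Q,p,start);print("A",A,"z",z,"tilt",90-A-14,P,q,"err %.2f"%e)
E
```

```text
[128.   11.8 565.1  14.9 407.1 308.9 180. ] 12.185982241533623
A 37.8 z 40 tilt 38.2 [425.6 188.1  74.7] [ 36.7   9.5 137.3 -77.1  19.9  15.8] err 16.35
A 37.8 z 40 tilt 38.2 [425.6 188.1  74.7] [ 36.7   9.5 137.3 -77.1  19.9  15.8] err 16.35
A 37.8 z 21 tilt 38.2 [425.6 188.1  55.7] [ 36.5  11.7 137.1 -77.1  19.5  16.3] err 23.48
A 37.8 z 21 tilt 38.2 [425.6 188.1  55.7] [ 36.5  11.7 137.1 -77.1  19.5  16.3] err 23.48
A 45 z 40 tilt 31 [423.7 188.   73.3] [ 34.3   9.7 136.6 -67.6  17.    4.6] err 0.00
A 45 z 40 tilt 31 [423.7 188.   73.3] [ 34.3   9.7 136.6 -67.6  17.    4.6] err 0.00
A 45 z 21 tilt 31 [423.7 188.   54.3] [ 34.3  12.2 137.6 -77.1  16.   14.5] err 1.91
A 45 z 21 tilt 31 [423.7 188.   54.3] [ 34.3  12.2 137.6 -77.1  16.   14.5] err 1.91
A 50 z 40 tilt 26 [422.2 188.   72.5] [ 32.4   9.7 133.4 -42.9  18.7 -21.5] err 0.00
A 50 z 40 tilt 26 [422.2 188.   72.5] [ 32.4   9.7 133.4 -42.9  18.7 -21.5] err 0.00
A 50 z 21 tilt 26 [422.2 188.   53.5] [ 32.4  12.1 134.9 -51.8  16.1 -12.1] err 0.00
A 50 z 21 tilt 26 [422.2 188.   53.5] [ 32.4  12.1 134.9 -51.8  16.1 -12.1] err 0.00
A 56 z 40 tilt 20 [420.4 187.9  71.7] [ 30.2  10.4 129.6 -23.1  23.8 -42.5] err 0.00
A 56 z 40 tilt 20 [420.4 187.9  71.7] [ 30.2  10.4 129.6 -23.1  23.8 -42.5] err 0.00
A 56 z 21 tilt 20 [420.4 187.9  52.7] [ 30.2  12.5 131.  -26.8  20.6 -38.6] err 0.00
A 56 z 21 tilt 20 [420.4 187.9  52.7] [ 30.2  12.5 131.  -26.8  20.6 -38.6] err 0.00
A 62 z 40 tilt 14 [418.5 187.8  71.2] [ 28.2  11.7 125.9 -11.9  30.3 -54.7] err 0.00
A 62 z 40 tilt 14 [418.5 187.8  71.2] [ 28.2  11.7 125.9 -11.9  30.3 -54.7] err 0.00
A 62 z 21 tilt 14 [418.5 187.8  52.2] [ 28.2  13.6 127.3 -13.3  27.1 -53.2] err 0.00
A 62 z 21 tilt 14 [418.5 187.8  52.2] [ 28.2  13.6 127.3 -13.3  27.1 -53.2] err 0.00
```

The forearm really is nearly in line with the tool here. With the present grip angle, placing would need a tool tilt of 38°, which is out of reach. A tilt of 15–20° is comfortable.

So I'll hold the tool at about 17° tilt, touch the bowl's end on the tray with the spoon steeper, and lower the handle into the groove. With a lighter squeeze the handle can pivot between the pads.

Run:
```python
from arm import *
p=np.load("arm.npy")
P,Q=tool_for(TGT+[7,0,85],35.2,2.6);print(P,ik(P,Q,p,env.state()["qpos"]))
srows([(TGT+[7,0,85],35.2,2.6,9)],org=np.zeros(3))
```

```text
[457.8 189.3 185. ] (array([ 26.7,   5.2, 113.8,  -9.6,  45.8, -60.1]), np.float64(1.1562646070191029e-11))
[[2.2,0.8,0.7],[1.8,5.6,-2.9],5],
[[2.2,0.1,-0.1],[1.7,5.7,-2.9],5],
[[2.2,0.1,-0.1],[1.7,5.8,-2.9],5],
[[2.2,0.1,-0.1],[1.7,5.8,-2.9],5],
[[2.2,0.1,-0.1],[1.7,5.9,-2.9],5],
[[2.2,0.1,-0.1],[1.7,6.0,-2.9],5],
[[2.2,0.0,-0.1],[1.7,6.1,-2.9],5],
[[2.2,0.0,-0.1],[1.7,6.1,-3.0],5],
[[2.2,0.0,-0.1],[1.7,6.2,-3.0],5],
9 rows
```

Call:
{"name": "servo_tool", "arguments": {
  "plan": [
    [[2.2,0.3,0.2],[1.8,5.6,-3],5],
    [[2.2,0.3,0],[1.7,5.7,-3],5],
    [[2.2,0.2,0],[1.7,5.8,-3],5],
    [[2.2,0.1,0],[1.7,5.8,-3],5],
    [[2.2,0.1,0],[1.7,5.9,-3],5],
    [[2.2,0.1,0],[1.7,6,-3],5],
    [[2.2,0,0],[1.7,6,-3],5],
    [[2.2,0,0],[1.7,6,-3],5],
    [[2.2,0,0],[1.7,6,-3],5],
    [[0,0,0],[0,0,0],5]
  ]
}}

```text
time_s: 18.7
ee_pos: [460.4, 188.2, 197.4]
ee_rot: [163.3, -0.9, 92.1]
force: [0.5, 0.0, -1.1]
gripper_width: 14.1
```

```bash
cat > look.py <<'E'
import sys
from axis import *
import pickle
k=sys.argv[1]
show();H,d,G,th,ps=head_now();print("model head",H,"rel tgt",H-TGT,"G",G,"th",th,"psi",ps)
fs={n:env.grab_frame(n) for n in ["side","top"]};pickle.dump(fs,open(f"fl{k}.pkl","wb"))
crop(fs["side"],f"pics/s{k}.png",215,120,325,210,7);crop(fs["top"],f"pics/t{k}.png",150,160,260,265,6)
for r in [(45,150),(70,150)]:
    p0,D=axis3d(fs,True,r);g=p0+D*((G-p0)@D);gr=p0+D*((GRV-p0)[0]/D[0])
    print("steep %.1f head %.1f"%(np.degrees(np.arcsin(-D[2])),np.degrees(np.arctan2(D[1],D[0]))),"at grip",g,"near head",p0,"at groove x",gr)
E
python3 look.py 20
```

```text
t 18.7 pos [460.4 188.2 197.4] rot [163.3  -0.9  92.1] F [ 0.5  0.  -1.1] T [-0.   0.3 -0. ] w 14.149325389518127 q [ 24.6   4.4 112.6  -7.5  47.4 -63. ]
model head [621.7 195.7  96.7] rel tgt [ 9.1 -0.9 96.7] G [455.  187.7 215.6] th 35.46618958739623 psi 2.7520738434772465
side bins 31 width 4.0 offset near bowl 0.55 near grip 0.79
top bins 28 width 5.0 offset near bowl 0.03 near grip 0.49
steep 35.7 head 1.9 at grip [455.1 188.5 215.9] near head [621.1 194.2  96.7] at groove x [503.7 190.2 181. ]
side bins 24 width 5.0 offset near bowl 0.64 near grip 0.78
top bins 23 width 5.0 offset near bowl -0.05 near grip 0.68
steep 35.2 head 0.9 at grip [454.7 189.9 215.3] near head [621.7 192.5  97.6] at groove x [503.7 190.7 180.8]
```

View pics/s20.png

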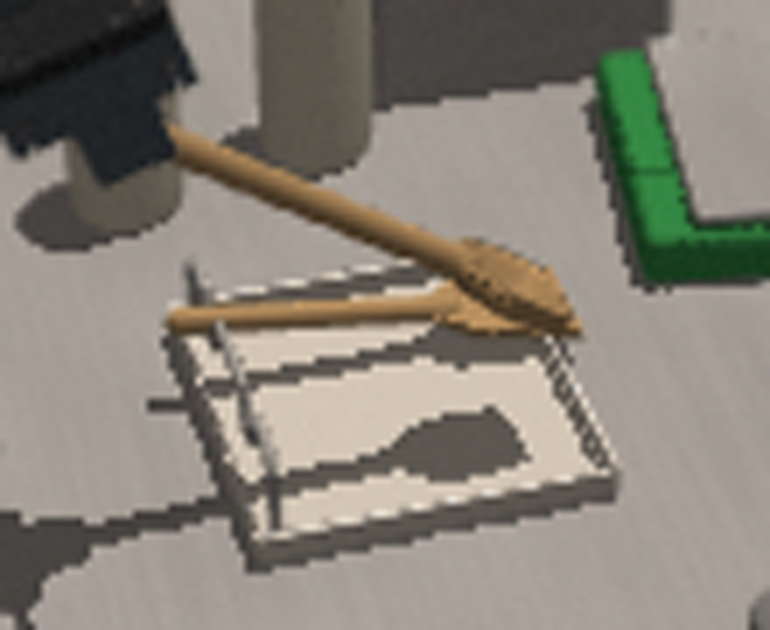

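View pics/t20.png

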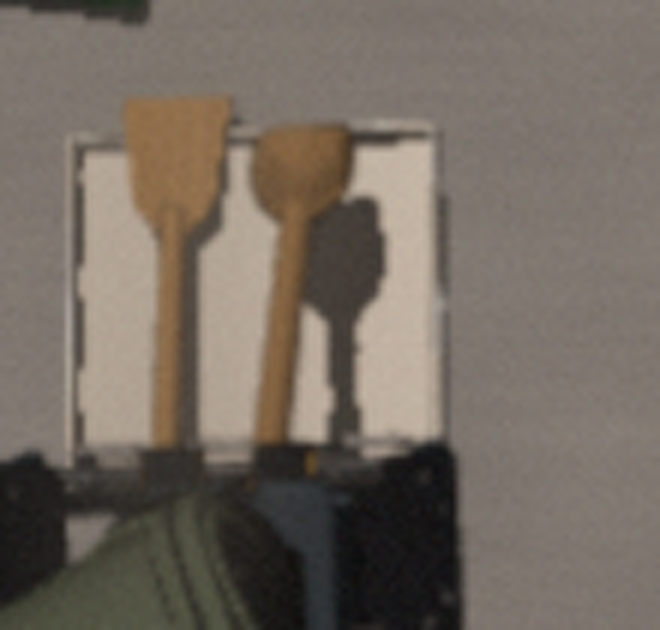

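The model agrees with the image line fit: steepness 35.5°, heading 2–3°, head at (621,195,97). I'll lower straight to just above the tray.

Run:
```python
from axis import *
import pickle
fs=pickle.load(open("fl20.pkl","rb"));T=fs["top"]
H,d,G,th,ps=head_now();n=np.cross([0,1,0],d)*-1;n=n/np.linalg.norm(n);n*=np.sign(n[2])
print("pred end top-edge px",(proj(T,[H+30*d+5*n])-[150,160])*6,"seen about (302,125)")
srows([(TGT+[7,0,34],35.2,2.6,8)],org=np.zeros(3))
```

```text
pred end top-edge px [[304.7 122.5]] seen about (302,125)
[[-0.0,-0.6,-0.8],[-0.1,-2.3,7.4],5],
[[-0.0,-0.0,0.0],[0.2,-2.3,7.4],5],
[[-0.0,-0.0,0.0],[0.2,-2.4,7.4],5],
[[-0.0,-0.0,0.0],[0.2,-2.4,7.4],5],
[[-0.0,-0.0,0.0],[0.2,-2.4,7.4],5],
[[-0.0,-0.0,0.0],[0.2,-2.4,7.4],5],
[[-0.0,-0.0,0.0],[0.2,-2.4,7.4],5],
[[-0.0,-0.0,0.0],[0.2,-2.4,7.4],5],
8 rows
```

Call:
{"name": "servo_tool", "arguments": {
  "plan": [
    [[0,-0.3,-0.2],[0,-2.3,7.2],5],
    [[0,-0.3,0],[0.2,-2.3,7.2],5],
    [[0,-0.3,0],[0.2,-2.3,7.2],5],
    [[0,0,0],[0.2,-2.4,7.2],5],
    [[0,0,0],[0.2,-2.4,7.2],5],
    [[0,0,0],[0.2,-2.4,7],5],
    [[0,0,0],[0.2,-1.4,4],5],
    [[0,0,0],[0,0,0],5],
    [[0,0,0],[0,0,0],5],
    [[0,0,0],[0,0,0],5]
  ]
}}

```text
time_s: 20.05
ee_pos: [455.0, 188.6, 142.0]
ee_rot: [163.5, 0.2, 92.1]
force: [0.4, -0.1, -0.9]
gripper_width: 14.7
```

```bash
python3 look.py 21
python3 - <<'E'
from spoon import *
srows([(TGT+[7,0,30],35.2,2.6,5)],org=np.zeros(3))
E
```

```text
t 20.05 pos [455.  188.6 142. ] rot [163.5   0.2  92.1] F [ 0.4 -0.1 -0.9] T [-0.   0.2 -0. ] w 14.73883000377472 q [ 25.7   7.8 117.7 -10.5  39.9 -59.2]
model head [615.9 194.2  40.5] rel tgt [ 3.3 -2.4 40.5] G [449.6 188.4 160.2] th 35.737267851880965 psi 1.984330455068623
side bins 30 width 7.0 offset near bowl 2.74 near grip -3.00
top bins 28 width 5.0 offset near bowl -0.38 near grip 0.29
steep 21.7 head -2.6 at grip [440.2 195.8 135.8] near head [624.3 187.3  62.4] at groove x [503.7 192.9 110.5]
side bins 24 width 6.0 offset near bowl 1.12 near grip -2.82
top bins 22 width 5.0 offset near bowl -0.09 near grip 0.14
steep 23.8 head -1.5 at grip [440.4 194.1 139.1] near head [623.6 189.4  58.3] at groove x [503.7 192.5 111.2]
[[-0.1,0.2,0.1],[0.2,-0.1,2.5],5],
[[-0.1,0.0,-0.1],[0.1,-0.1,2.5],5],
[[-0.1,0.0,-0.1],[0.1,-0.1,2.5],5],
[[-0.1,0.0,-0.1],[0.1,-0.1,2.5],5],
[[-0.1,0.0,-0.1],[0.1,-0.2,2.5],5],
5 rows
```

View pics/s21.png

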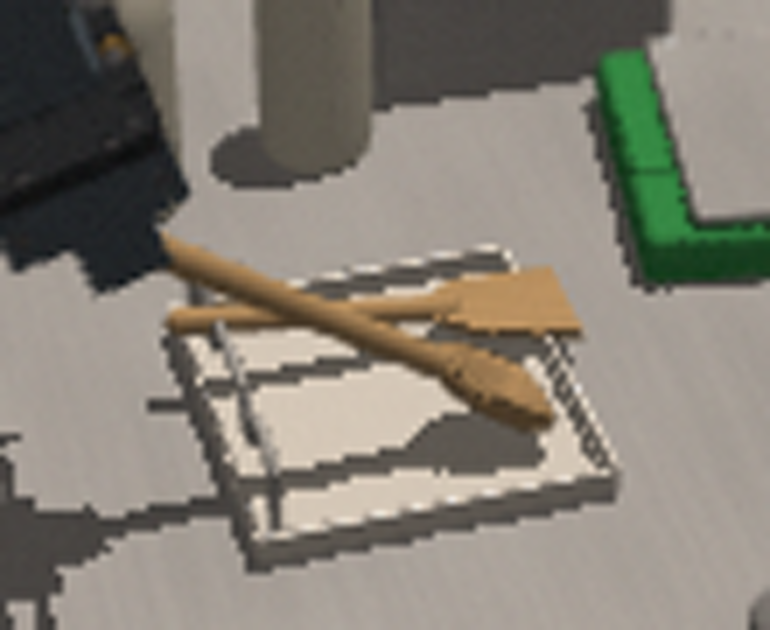

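View pics/t21.png

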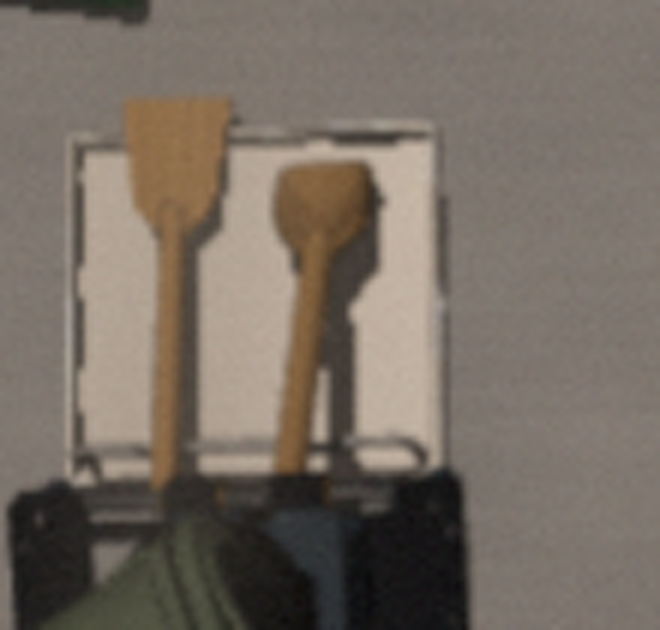

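The bowl now hangs about 10 mm above the tray and the handle lies over the empty groove's line (the side-view line fit is spoiled by the spatula behind it). I'll lower slowly to contact.

Call:
{"name": "servo_tool", "arguments": {
  "plan": [
    [[0,0,0],[0.6,0.3,2],5],
    [[0,0,0],[0.6,0.3,2],5],
    [[0,0,0],[0.6,0.3,2],5],
    [[0,0,0],[0.4,0,1.5],5],
    [[0,0,0],[0,0,1.5],5],
    [[0,0,0],[0,0,0],5],
    [[0,0,0],[0,0,0],5],
    [[0,0,0],[0,0,0],5],
    [[0,0,0],[0,0,0],5],
    [[0,0,0],[0,0,0],5]
  ]
}}

```text
time_s: 21.4
ee_pos: [458.7, 191.1, 133.3]
ee_rot: [163.5, 0.2, 92.1]
force: [-0.5, -0.4, -0.0]
gripper_width: 14.3
```

Run:
```python
from spoon import *
show();H,d,G,th,ps=head_now();print(H,H-TGT,G,th,ps)
```

```text
t 21.4 pos [458.7 191.1 133.3] rot [163.5   0.2  92.1] F [-0.5 -0.4 -0. ] T [0.  0.3 0. ] w 14.293227953403246 q [ 25.8   8.8 118.  -10.8  38.6 -58.7]
[619.7 196.8  31.9] [ 7.1  0.1 31.9] [453.3 191.  151.5] 35.70381372483884 1.9944638241009083
```

Contact is imminent (bowl tip about 1–2 mm off the tray). Now I'll compute the arc of the grip about the bowl's end that lowers the handle from 36° to about 14° with the tool orientation unchanged.

```bash
cat > arc.py <<'E'
from spoon import *
from scipy.optimize import brentq
p,Q=pose();H,d,G,th,ps=head_now()
def dn(t,psi):
    a=np.radians(psi);t=np.radians(t);h=np.array([np.cos(a),np.sin(a),0]);u=np.array([0,0,1.])
    return np.cos(t)*h-np.sin(t)*u, np.sin(t)*h+np.cos(t)*u
d0,n0=dn(th,ps);tip=H+30*d0-9*n0;print("tip",tip)
def grip(t,psi,tz=5.):
    d,n=dn(t,psi);return np.r_[tip[:2],tz]+9*n-(L+30)*d
def zg(t):  # axis height at groove
    d,n=dn(t,2.6);c=np.r_[tip[:2],5]+9*n;s=(c[0]-GRV[0])/d[0];return (c-s*d)[2]-48
ts=brentq(zg,5,30);d,n=dn(ts,2.6);print("seat theta",ts,"head",np.r_[tip[:2],5]+9*n-30*d,"G",grip(ts,2.6),"TCP",grip(ts,2.6)+19*Q.apply([0,0,1]))
if __name__=="__main__":
    g=G;N=17
    for i in range(1,N+1):
        t=th+(ts-th)*i/N;g2=grip(t,ps+(2.6-ps)*i/N);print(i,"%.1f"%t,Q.inv().apply(g2-g));g=g2
    from arm import ik
    print(ik(g+19*Q.apply([0,0,1]),Q,np.load("arm.npy"),env.state()["qpos"]))
E
python3 arc.py
```

```text
tip [638.8 197.4   7.1]
seat theta 14.005650130665371 head [611.9 196.2  21. ] G [413.2 187.2  70.6] TCP [418.6 187.3  52.4]
1 34.4 [-0.1 -4.8  5.1]
2 33.2 [-0.1 -4.2  3.2]
3 31.9 [-0.1 -4.1  3.3]
4 30.6 [-0.1 -4.   3.4]
5 29.3 [-0.1 -3.9  3.5]
6 28.0 [-0.1 -3.9  3.5]
7 26.8 [-0.1 -3.8  3.6]
8 25.5 [-0.1 -3.7  3.7]
9 24.2 [-0.1 -3.6  3.8]
10 22.9 [-0.1 -3.5  3.9]
11 21.7 [-0.1 -3.4  4. ]
12 20.4 [-0.1 -3.3  4. ]
13 19.1 [-0.1 -3.3  4.1]
14 17.8 [-0.1 -3.2  4.2]
15 16.6 [-0.1 -3.1  4.2]
16 15.3 [-0.1 -3.   4.3]
17 14.0 [-0.1 -2.9  4.4]
(array([ 29.2,  13.1, 128.8, -18.6,  24.5, -46.9]), np.float64(1.644690024472093e-13))
```

Call:
{"name": "servo_tool", "arguments": {
  "plan": [
    [[0,0,0],[0,-4.5,5],5],
    [[0,0,0],[0,-4.2,3.3],5],
    [[0,0,0],[0,-4.1,3.3],5],
    [[0,0,0],[0,-4,3.4],5],
    [[0,0,0],[0,-4,3.5],5],
    [[0,0,0],[0,-3.9,3.5],5],
    [[0,0,0],[0,-3.8,3.6],5],
    [[0,0,0],[0,0,0],5],
    [[0,0,0],[0,0,0],5],
    [[0,0,0],[0,0,0],5]
  ],
  "squeeze": 12
}}

```text
time_s: 22.65
ee_pos: [437.7, 190.4, 98.9]
ee_rot: [163.4, 0.2, 92.1]
force: [-0.1, -0.1, 0.8]
gripper_width: 14.8
```

```bash
python3 look.py 22
```

```text
t 22.65 pos [437.7 190.4  98.9] rot [163.4   0.2  92.1] F [-0.1 -0.1  0.8] T [-0.1  0.2 -0.1] w 14.794034729244114 q [ 27.1   9.9 123.  -13.1  32.7 -54.9]
model head [598.9 196.2  -2.2] rel tgt [-13.7  -0.4  -2.2] G [432.3 190.3 117.1] th 35.61177361881994 psi 2.0281492132206096
side bins 29 width 4.5 offset near bowl 6.40 near grip 3.74
top bins 28 width 5.0 offset near bowl 1.62 near grip 0.57
steep 30.3 head 2.8 at grip [436.9 188.7 124.8] near head [612.9 197.3  21.9] at groove x [503.7 192.   85.7]
side bins 23 width 5.0 offset near bowl 5.64 near grip 3.82
top bins 22 width 5.0 offset near bowl 1.69 near grip 0.45
steep 31.5 head 4.2 at grip [438.  187.4 126. ] near head [611.7 200.1  19.1] at groove x [503.7 192.2  85.6]
```

View pics/s22.png

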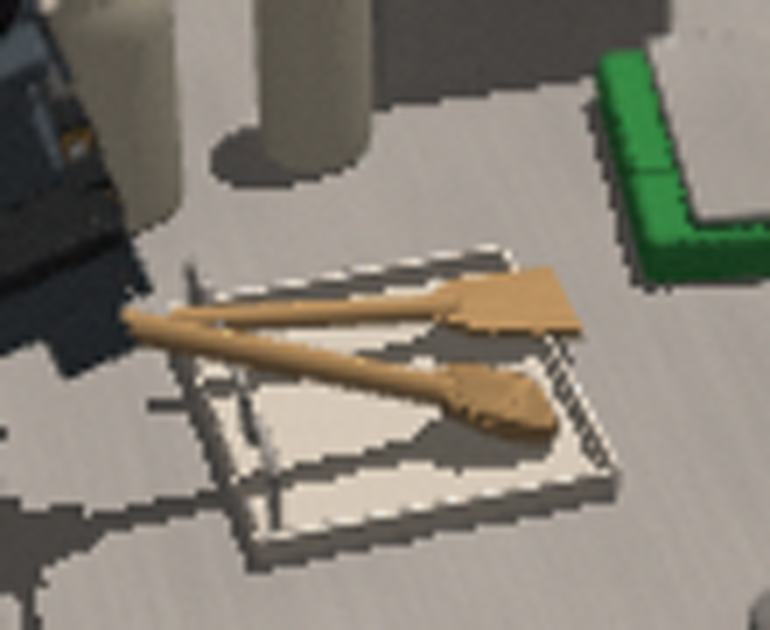

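View pics/t22.png

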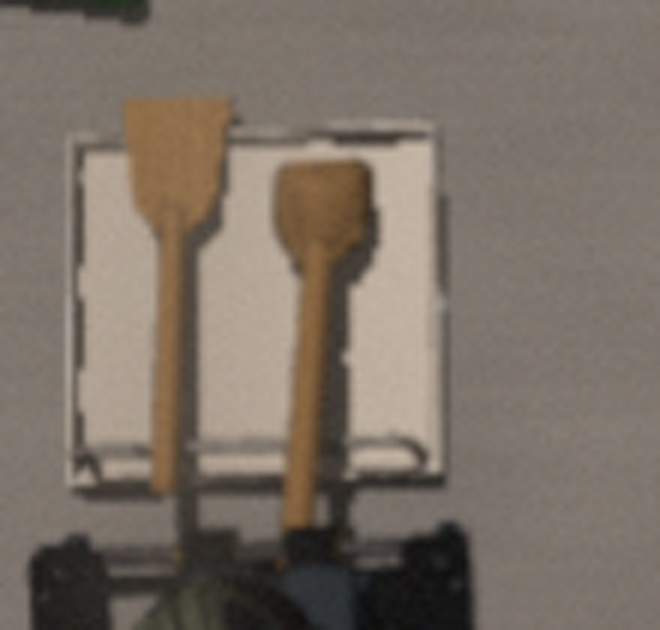

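The pivot works gently: the bowl has stayed put, the handle has come down, and the force changed by only about 2 N. The handle lies over the groove at y≈192. Continuing.

```bash
cat > arc2.py <<'E'
from spoon import *
p,Q=pose();H,d,G,th,ps=head_now()
tip=np.array([638.8,197.4,5.])
def grip(t,psi=2.6):
    a=np.radians(psi);t=np.radians(t);h=np.array([np.cos(a),np.sin(a),0]);u=np.array([0,0,1.])
    return tip+9*(np.sin(t)*h+np.cos(t)*u)-235*(np.cos(t)*h-np.sin(t)*u)
ts=min(np.arange(5,40,.1),key=lambda t:abs(grip(t)[2]-G[2]));print("theta now",ts,"G",G,"line",grip(ts))
g=G;N=10
for i in range(1,N+1):
    g2=grip(ts+(13.8-ts)*i/N);print(i,Q.inv().apply(g2-g));g=g2
E
python3 arc2.py
```

```text
theta now 26.299999999999926 G [432.3 190.3 117.2] line [432.3 188.  117.2]
1 [-2.3 -3.7  3.6]
2 [-0.  -3.5  3.7]
3 [-0.  -3.4  3.8]
4 [-0.  -3.3  3.9]
5 [-0.  -3.3  4. ]
6 [-0.  -3.2  4. ]
7 [-0.  -3.1  4.1]
8 [-0.  -3.   4.2]
9 [ 0.  -2.9  4.2]
10 [ 0.  -2.8  4.3]
```

Call:
{"name": "servo_tool", "arguments": {
  "plan": [
    [[0,0,0],[-0.8,-3.7,3.6],5],
    [[0,0,0],[-0.8,-3.5,3.7],5],
    [[0,0,0],[-0.5,-3.4,3.8],5],
    [[0,0,0],[-0.2,-3.3,3.9],5],
    [[0,0,0],[0,-3.3,4],5],
    [[0,0,0],[0,-3.2,4],5],
    [[0,0,0],[0,-2,2.6],5],
    [[0,0,0],[0,0,0],5],
    [[0,0,0],[0,0,0],5],
    [[0,0,0],[0,0,0],5]
  ]
}}

```text
time_s: 24.0
ee_pos: [423.2, 187.9, 66.0]
ee_rot: [163.3, 0.1, 92.2]
force: [-1.4, 0.8, 1.3]
gripper_width: 15.0
```

```bash
python3 look.py 23; python3 arc2.py|head -1;  python3 - <<'E'
from h import *
f=env.grab_frame("wrist");cv2.imwrite("pics/w23.png",f["pixels"][:,:,::-1])
E
```

```text
t 24.0 pos [423.2 187.9  66. ] rot [163.3   0.1  92.2] F [-1.4  0.8  1.3] T [0.1 0.1 0.1] w 14.963625262623417 q [ 27.7  11.9 127.3 -16.2  26.7 -50.9]
model head [584.5 194.  -34.9] rel tgt [-28.1  -2.6 -34.9] G [417.8 187.8  84.2] th 35.532916940996074 psi 2.13725647099132
side bins 13 width 3.0 offset near bowl 9.29 near grip 5.32
top bins 27 width 5.0 offset near bowl 2.72 near grip 1.51
steep 27.0 head 2.7 at grip [422.7 188.2  94. ] near head [603.2 196.7   2.1] at groove x [503.7 192.   52.7]
side bins 13 width 3.0 offset near bowl 8.53 near grip 5.30
top bins 21 width 5.0 offset near bowl 2.59 near grip 1.39
steep 26.9 head 3.4 at grip [422.8 187.4  94. ] near head [603.2 198.    2.4] at groove x [503.7 192.2  52.9]
theta now 17.499999999999957 G [417.8 187.8  84.2] line [417.6 187.4  84.2]
```

View pics/s23.png

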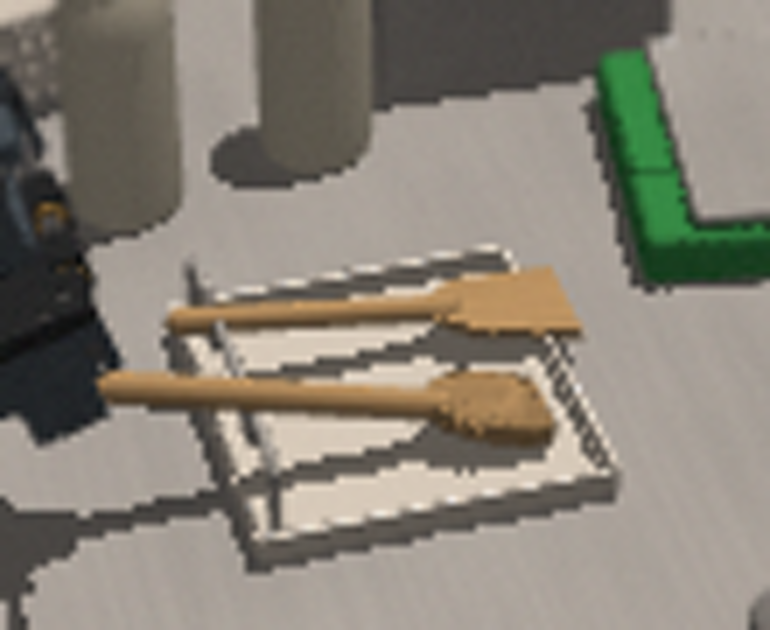

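View pics/t23.png

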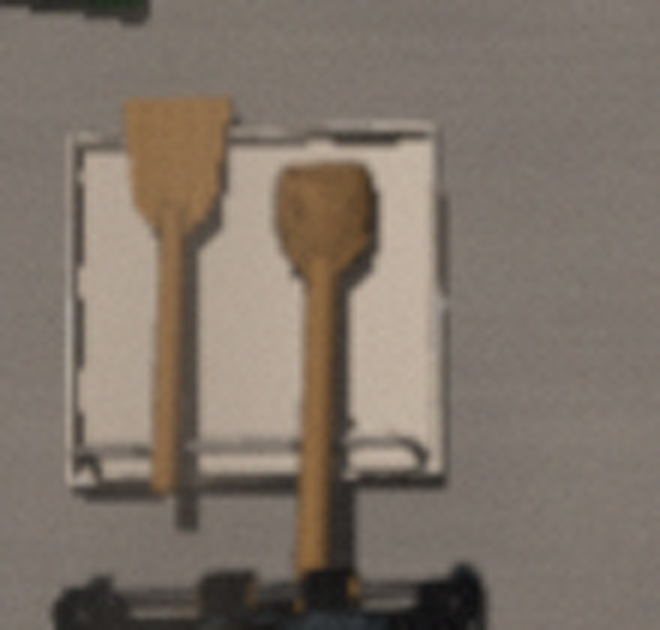

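View pics/w23.png

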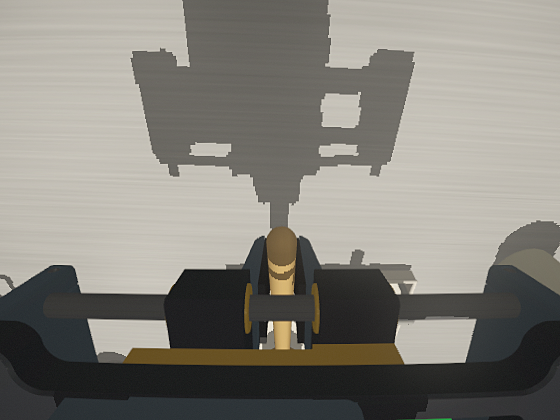

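The spoon is at about 17.5° with the handle entering the empty groove (y≈192) and the bowl at the tray. I'll finish the descent slowly to feel the wire.

Call:
{"name": "servo_tool", "arguments": {
  "plan": [
    [[0,0,0],[0,-1.5,2.1],5],
    [[0,0,0],[0,-1.5,2.1],5],
    [[0,0,0],[0,-1.4,2.1],5],
    [[0,0,0],[0,-1.4,2.1],5],
    [[0,0,0],[0,-1,1.5],5],
    [[0,0,0],[0,0,0],5],
    [[0,0,0],[0,0,0],5],
    [[0,0,0],[0,0,0],5],
    [[0,0,0],[0,0,0],5],
    [[0,0,0],[0,0,0],5]
  ]
}}

```text
time_s: 25.4
ee_pos: [419.4, 187.7, 53.8]
ee_rot: [163.3, 0.1, 92.2]
force: [-0.4, 0.7, 1.3]
gripper_width: 14.4
```

```bash
python3 - <<'E'
from spoon import *
show();H,d,G,th,ps=head_now();print(G)
E
python3 arc2.py|head -1
```

```text
t 25.4 pos [419.4 187.7  53.8] rot [163.3   0.1  92.2] F [-0.4  0.7  1.3] T [0.2 0.1 0.1] w 14.358628182250914 q [ 28.   12.9 128.6 -17.7  24.5 -49. ]
[413.9 187.6  72. ]
theta now 14.399999999999967 G [413.9 187.6  72. ] line [413.7 187.2  72.2]
```

Call:
{"name": "servo_tool", "arguments": {
  "plan": [
    [[0,0,0],[0,-0.5,0.9],5],
    [[0,0,0],[0,-0.5,0.9],5],
    [[0,0,0],[0,-0.5,0.9],5],
    [[0,0,0],[0,0,0],5],
    [[0,0,0],[0,0,0],5],
    [[0,0,0],[0,0,0],5],
    [[0,0,0],[0,0,0],5],
    [[0,0,0],[0,0,0],5],
    [[0,0,0],[0,0,0],5],
    [[0,0,0],[0,0,0],5]
  ]
}}

```text
time_s: 26.65
ee_pos: [419.0, 187.7, 51.1]
ee_rot: [163.3, 0.1, 92.2]
force: [0.3, -0.4, 1.8]
gripper_width: 14.6
```

```bash
python3 look.py 24;python3 arc2.py|head -1
```

```text
t 26.65 pos [419.  187.7  51.1] rot [163.3   0.1  92.2] F [ 0.3 -0.4  1.8] T [-0. -0.  0.] w 14.576622232043738 q [ 28.   13.1 128.9 -18.2  24.  -48.5]
model head [580.4 193.7 -49.7] rel tgt [-32.2  -3.  -49.7] G [413.6 187.5  69.3] th 35.47771471471203 psi 2.104066875345577
side bins 9 width 3.0 offset near bowl 11.29 near grip 5.56
top bins 28 width 5.0 offset near bowl 3.63 near grip 1.20
steep 24.1 head 4.6 at grip [417.8 185.7  78.4] near head [600.6 200.4  -3.6] at groove x [503.7 192.6  39.9]
side bins 9 width 2.0 offset near bowl 9.74 near grip 5.67
top bins 21 width 5.0 offset near bowl 3.28 near grip 1.08
steep 25.8 head 5.7 at grip [419.2 184.5  80.2] near head [600.  202.7  -7.5] at groove x [503.7 193.   39.2]
theta now 13.699999999999969 G [413.6 187.5  69.3] line [412.9 187.1  69.4]
```

View pics/s24.png

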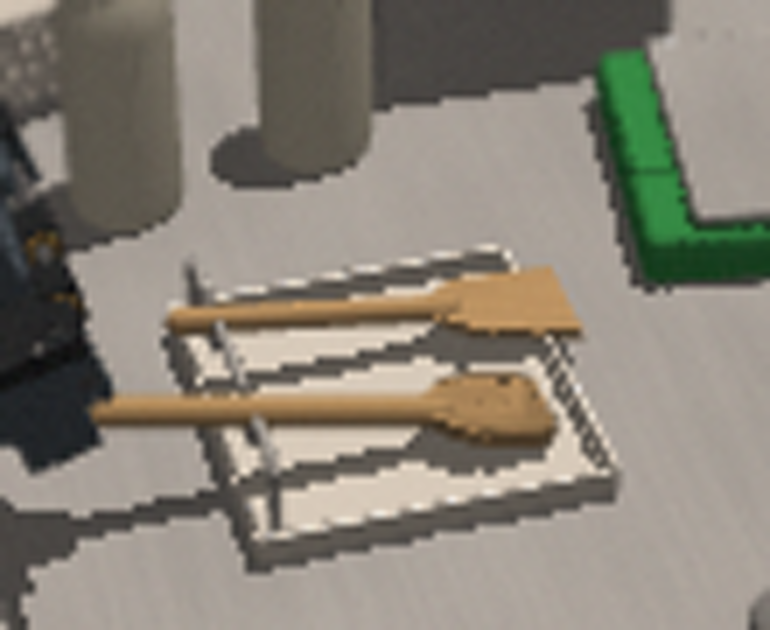

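View pics/t24.png

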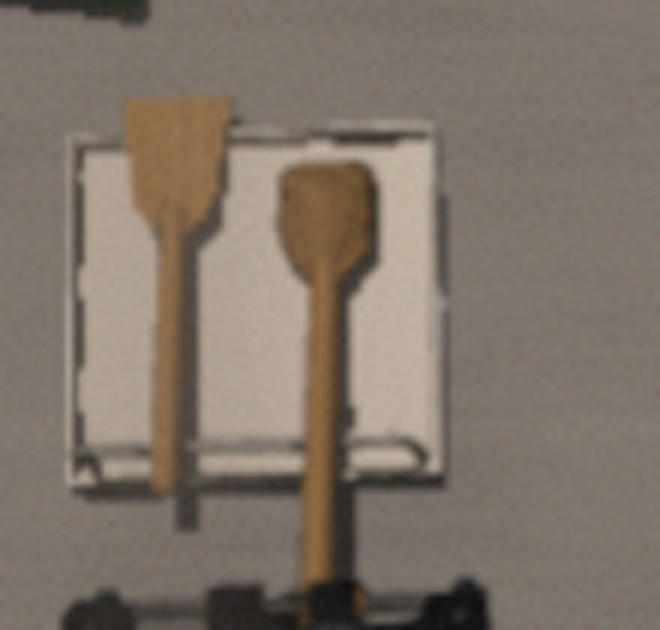

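Tool force has gone up by about 2.7 N over the free-hanging baseline, but most of that may be the tray pivot. I'll press down a few more millimetres in small steps to feel the wire itself.

Call:
{"name": "servo_tool", "arguments": {
  "plan": [
    [[0,0,0],[0,-0.3,1],5],
    [[0,0,0],[0,-0.3,1],5],
    [[0,0,0],[0,0,0],5],
    [[0,0,0],[0,0,0],5],
    [[0,0,0],[0,0,0],5],
    [[0,0,0],[0,0,0],5],
    [[0,0,0],[0,0,0],5],
    [[0,0,0],[0,0,0],5],
    [[0,0,0],[0,0,0],5],
    [[0,0,0],[0,0,0],5]
  ]
}}

```text
time_s: 28.0
ee_pos: [418.6, 187.6, 48.7]
ee_rot: [163.3, 0.1, 92.2]
force: [-1.1, 0.9, 2.3]
gripper_width: 14.8
```

Run:
```python
from spoon import *
show();H,d,G,th,ps=head_now();print(G)
```

```text
t 28.0 pos [418.6 187.6  48.7] rot [163.3   0.1  92.2] F [-1.1  0.9  2.3] T [0.  0.1 0. ] w 14.801632818027414 q [ 28.   13.4 129.1 -18.4  23.6 -48.1]
[413.1 187.4  66.9]
```

Call:
{"name": "servo_tool", "arguments": {
  "plan": [
    [[0,0,0],[0,-0.3,1],5],
    [[0,0,0],[0,-0.3,1],5],
    [[0,0,0],[0,-0.3,1],5],
    [[0,0,0],[0,0,0],5],
    [[0,0,0],[0,0,0],5],
    [[0,0,0],[0,0,0],5],
    [[0,0,0],[0,0,0],5],
    [[0,0,0],[0,0,0],5],
    [[0,0,0],[0,0,0],5],
    [[0,0,0],[0,0,0],5]
  ]
}}

```text
time_s: 29.25
ee_pos: [418.0, 187.4, 45.1]
ee_rot: [163.4, 0.1, 92.2]
force: [-1.6, 0.8, 2.7]
gripper_width: 15.0
```

```bash
python3 look.py 25 | head -2
python3 - <<'E'
from axis import *
import pickle
a=pickle.load(open("fl24.pkl","rb"));b=pickle.load(open("fl25.pkl","rb"))
ima=a["side"]["pixels"][150:200,225:310,::-1];imb=b["side"]["pixels"][150:200,225:310,::-1]
cv2.imwrite("pics/cmp25.png",cv2.resize(np.vstack([ima,imb]),None,fx=6,fy=6,interpolation=cv2.INTER_CUBIC)[:600])
# handle axis at grip from top/side? spoon axis height from bowl: masks in side, mean row for columns along handle
for f in (a,b):
    m=wood(f["side"]);
    print([ (c,round(float(np.nonzero(m[165:190,c])[0].mean()+165),1),int((m[165:190,c]>0).sum())) for c in (232,238,246,254,262,270,276,282,288,292)])
E
```

```text
t 29.25 pos [418.  187.4  45.1] rot [163.4   0.1  92.2] F [-1.6  0.8  2.7] T [0.2 0.2 0. ] w 15.024972105259954 q [ 28.   13.7 129.3 -18.9  23.1 -47.7]
model head [579.2 193.3 -56. ] rel tgt [-33.4  -3.3 -56. ] G [412.6 187.2  63.3] th 35.58133084102902 psi 2.078605010607291
[(232, 178.5, 4), (238, 178.5, 4), (246, 175.8, 6), (254, 173.0, 5), (262, 174.8, 4), (270, 174.8, 4), (276, 175.8, 6), (282, 174.8, 13), (288, 175.4, 14), (292, 175.0, 9)]
[(232, 179.5, 4), (238, 178.5, 4), (246, 175.8, 5), (254, 174.2, 6), (262, 175.0, 5), (270, 174.0, 4), (276, 174.9, 7), (282, 173.5, 12), (288, 174.1, 13), (292, 174.4, 11)]
```

View pics/cmp25.png

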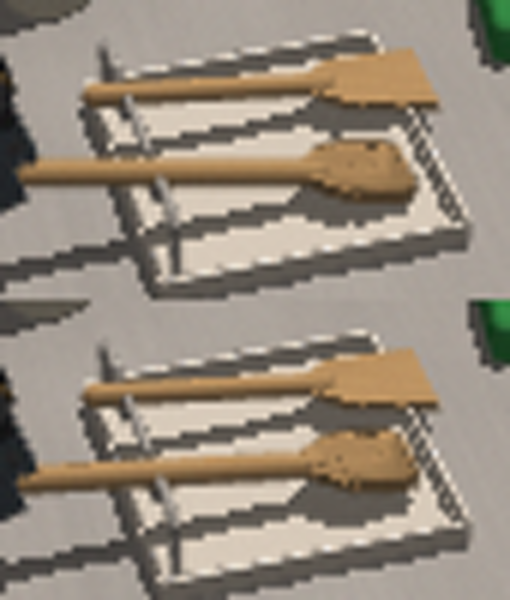

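Comparing before (top) and after (bottom): pressing the handle 6 mm lower lifted the bowl about 3 mm, so the wire is the fulcrum and the handle bears in the groove. Now I'll rock the spoon back about the groove by about 2° to bring the bowl right down to the tray while still held.

Call:
{"name": "servo_tool", "arguments": {
  "plan": [
    [[0.6,0,0],[0,0.2,-0.8],5],
    [[0.6,0,0],[0,0.2,-0.8],5],
    [[0.6,0,0],[0,0.2,-0.8],5],
    [[0.6,0,0],[0,0.2,-0.6],5],
    [[0,0,0],[0,0,0],5],
    [[0,0,0],[0,0,0],5],
    [[0,0,0],[0,0,0],5],
    [[0,0,0],[0,0,0],5],
    [[0,0,0],[0,0,0],5],
    [[0,0,0],[0,0,0],5]
  ]
}}

```text
time_s: 30.6
ee_pos: [418.4, 187.6, 48.5]
ee_rot: [165.9, 0.1, 92.2]
force: [-0.6, 0.4, 2.7]
gripper_width: 14.9
```

```bash
python3 look.py 26 | head -2
python3 - <<'E'
from axis import *
import pickle
a=pickle.load(open("fl24.pkl","rb"));b=pickle.load(open("fl26.pkl","rb"))
ima=a["side"]["pixels"][150:200,225:310,::-1];imb=b["side"]["pixels"][150:200,225:310,::-1]
cv2.imwrite("pics/cmp26.png",cv2.resize(np.vstack([ima,imb]),None,fx=6,fy=6,interpolation=cv2.INTER_CUBIC)[:600])
for f in (a,b):
    m=wood(f["side"]);
    print([ (c,round(float(np.nonzero(m[165:190,c])[0].mean()+165),1),int((m[165:190,c]>0).sum())) for c in (232,238,246,254,262,270,276,282,288,292)])
E
```

```text
t 30.6 pos [418.4 187.6  48.5] rot [165.9   0.1  92.2] F [-0.6  0.4  2.7] T [ 0.1  0.1 -0. ] w 14.913325623037329 q [ 27.1  13.9 127.3 -13.4  26.7 -53.8]
model head [575.  193.3 -59.6] rel tgt [-37.6  -3.3 -59.6] G [413.8 187.4  67. ] th 38.117378635392086 psi 2.0836611625680783
[(232, 178.5, 4), (238, 178.5, 4), (246, 175.8, 6), (254, 173.0, 5), (262, 174.8, 4), (270, 174.8, 4), (276, 175.8, 6), (282, 174.8, 13), (288, 175.4, 14), (292, 175.0, 9)]
[(232, 178.5, 4), (238, 178.5, 4), (246, 175.8, 5), (254, 173.0, 5), (262, 174.8, 4), (270, 175.0, 5), (276, 175.0, 6), (282, 174.8, 13), (288, 174.8, 13), (292, 175.1, 10)]
```

View pics/cmp26.png

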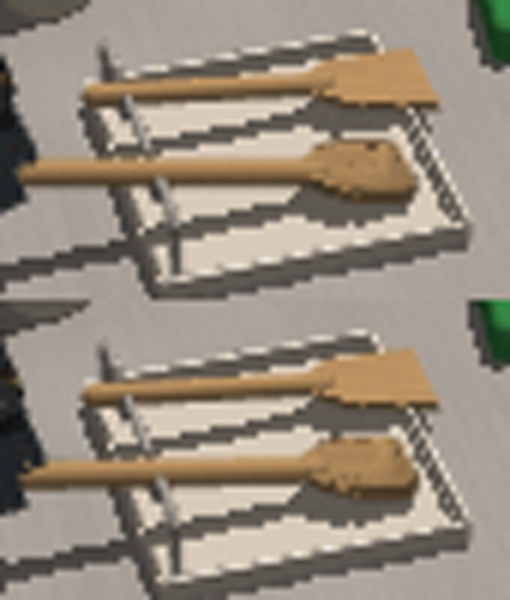

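View pics/t26.png

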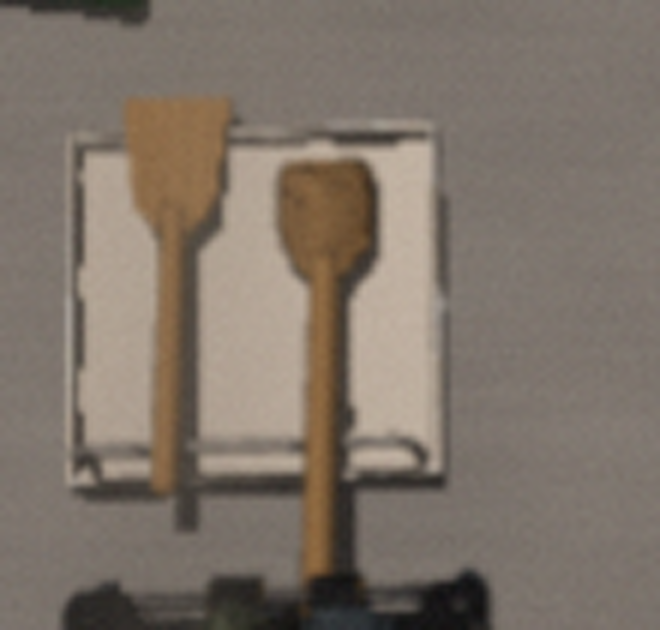

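The bowl is back at, or within 1 mm of, its tray-contact height, and the wire is still loaded. A further 1° of rocking with a lighter squeeze will settle it.

Call:
{"name": "servo_tool", "arguments": {
  "plan": [
    [[0.5,0,0],[0,0.2,-0.5],5],
    [[0.5,0,0],[0,0.2,-0.5],5],
    [[0,0,0],[0,0,0],5],
    [[0,0,0],[0,0,0],5],
    [[0,0,0],[0,0,0],5],
    [[0,0,0],[0,0,0],5],
    [[0,0,0],[0,0,0],5],
    [[0,0,0],[0,0,0],5],
    [[0,0,0],[0,0,0],5],
    [[0,0,0],[0,0,0],5]
  ],
  "squeeze": 5
}}

```text
time_s: 31.95
ee_pos: [418.5, 187.5, 49.5]
ee_rot: [167.0, 0.1, 92.2]
force: [-1.2, -0.6, 1.9]
gripper_width: 14.7
```

```bash
python3 look.py 27 | head -2
python3 - <<'E'
from axis import *
import pickle
b=pickle.load(open("fl27.pkl","rb"))
m=wood(b["side"]);
print([ (c,round(float(np.nonzero(m[165:190,c])[0].mean()+165),1),int((m[165:190,c]>0).sum())) for c in (232,238,246,254,262,270,276,282,288,292)])
# top view: spoon axis y at butt side and bowl, on planes
T=b["top"];m=wood(T)
for z,r in ((20,192),(48,232),(60,250)):
    c=np.nonzero(m[r,195:220])[0]+195
    print(z,r,plane(T,[[c.mean(),r]],z),"rest frame",R.from_euler('z',-RY,degrees=True).apply(plane(T,[[c.mean(),r]],z)-REST))
c=np.nonzero(m[175:215,204])[0]+175
print("bowl end",plane(T,[[204,c.min()-.5]],20)-REST)
E
```

```text
t 31.95 pos [418.5 187.5  49.5] rot [167.    0.1  92.2] F [-1.2 -0.6  1.9] T [0.1 0.2 0. ] w 14.714094213883532 q [ 26.7  14.1 126.4 -11.6  28.2 -55.8]
model head [573.  193.2 -61.6] rel tgt [-39.6  -3.5 -61.6] G [414.2 187.4  68. ] th 39.21038227130476 psi 2.074017728675603
[(232, 178.5, 4), (238, 178.5, 4), (246, 175.8, 6), (254, 174.2, 6), (262, 174.8, 4), (270, 174.8, 4), (276, 175.8, 6), (282, 174.8, 13), (288, 175.4, 14), (292, 175.1, 10)]
20 192 [[627.8 196.2  20. ]] rest frame [[ 50.1 -37.1  20. ]]
48 232 [[507.5 191.4  48. ]] rest frame [[-70.2 -36.4  48. ]]
60 250 [[455.8 188.1  60. ]] rest frame [[-122.   -37.4   60. ]]
bowl end [[ 68.  -34.3  20. ]]
```

Everything is in tolerance: head at about x=+38, y=−37 in the rest frame, handle on the groove line, bowl at tray-contact pixels, and still about 2.8 N of bearing load. Releasing.

Call:
{"name": "servo_tool", "arguments": {
  "plan": [
    [[0,0,0],[0,0,0],18],
    [[0,0,0],[0,0,0],24],
    [[0,0,0],[0,0,0],32],
    [[0,0,0],[0,0,0],40],
    [[0,0,0],[0,0,0],46],
    [[0,0,0],[0,0,-4],46],
    [[0,0,0],[0,0,-8],46],
    [[0,0,0],[0,0,-12],46],
    [[0,0,0],[0,0,-16],46],
    [[0,0,0],[0,0,-20],46]
  ]
}}

```text
time_s: 33.3
ee_pos: [403.5, 186.6, 110.4]
ee_rot: [167.2, 0.2, 92.1]
force: [0.8, -0.3, 0.5]
gripper_width: 45.9
```

```bash
python3 look.py 28 | head -2
```

```text
t 33.3 pos [403.5 186.6 110.4] rot [167.2   0.2  92.1] F [ 0.8 -0.3  0.5] T [ 0.   0.2 -0. ] w 45.947212853456946 q [ 27.6   7.4 123.   -9.1  38.4 -58. ]
model head [557.6 192.   -1.1] rel tgt [-55.   -4.6  -1.1] G [399.2 186.5 128.9] th 39.36409744556562 psi 2.002765628412565
```

View pics/s28.png

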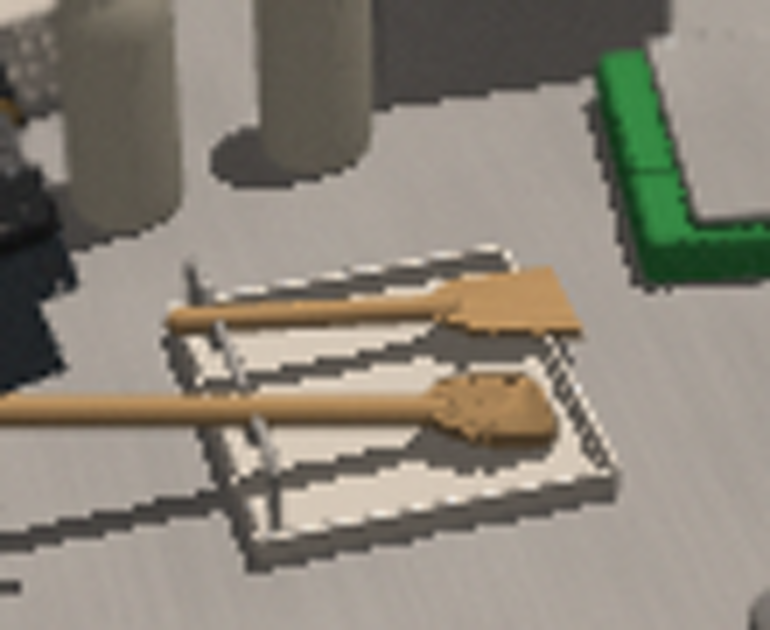

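View pics/t28.png

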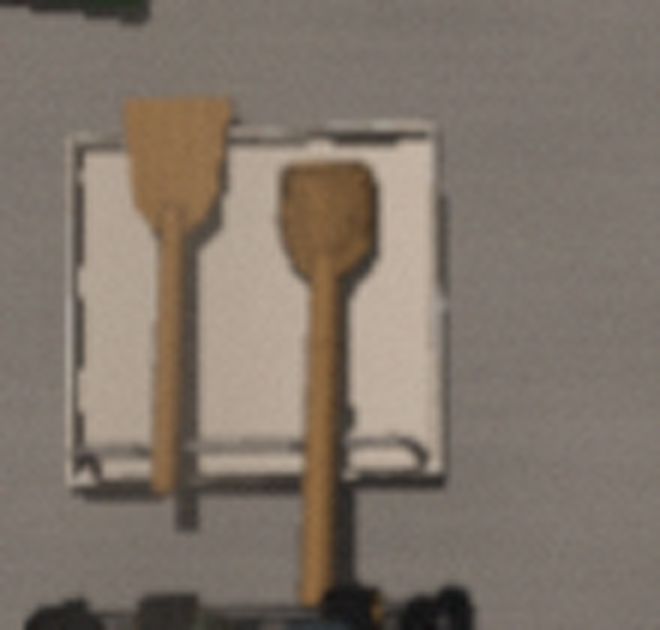

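The spoon lies in groove and tray exactly where it was held, and the fingers have cleared the handle. I'll retreat further up and back, then do a final check.

Call:
{"name": "servo_tool", "arguments": {
  "plan": [
    [[0,0,0],[0,0,-20],46],
    [[0,0,0],[0,0,-20],46],
    [[0,0,0],[0,0,-20],46],
    [[0,0,0],[0,0,-20],46],
    [[0,0,0],[0,0,-20],46],
    [[0,0,0],[0,0,-15],46],
    [[0,0,0],[0,0,0],46],
    [[0,0,0],[0,0,0],46],
    [[0,0,0],[0,0,0],46],
    [[0,0,0],[0,0,0],46]
  ]
}}

```text
time_s: 34.65
ee_pos: [375.8, 185.2, 223.4]
ee_rot: [167.2, 0.2, 92.2]
force: [-0.6, -0.3, 0.8]
gripper_width: 46.0
```

Run:
```python
from axis import *
show()
fs={n:env.grab_frame(n) for n in ["side","top"]}
cv2.imwrite("pics/sfin.png",fs["side"]["pixels"][:,:,::-1]);cv2.imwrite("pics/tfin.png",fs["top"]["pixels"][:,:,::-1])
T,S=fs["top"],fs["side"]
# model prediction of seated spoon
ri=R.from_euler('z',RY,degrees=True)
h=ri.apply([38,-36.5,20])+REST;b=h-250*ri.apply([np.cos(np.radians(14.2)),0,-np.sin(np.radians(14.2))])
print("pred seated head/butt side px",proj(S,[h,b]),"top",proj(T,[h,b]))
crop(S,"pics/sfc.png",205,140,315,215,7)
```

```text
t 34.65 pos [375.8 185.2 223.4] rot [167.2   0.2  92.2] F [-0.6 -0.3  0.8] T [ 0.   0.2 -0. ] w 45.99811382865163 q [ 29.5  -2.3 114.5  -7.2  56.7 -59.4]
pred seated head/butt side px [[283.9 178.4]
 [207.9 178.1]] top [[203.9 196.1]
 [201.9 279.7]]
```

View pics/sfc.png

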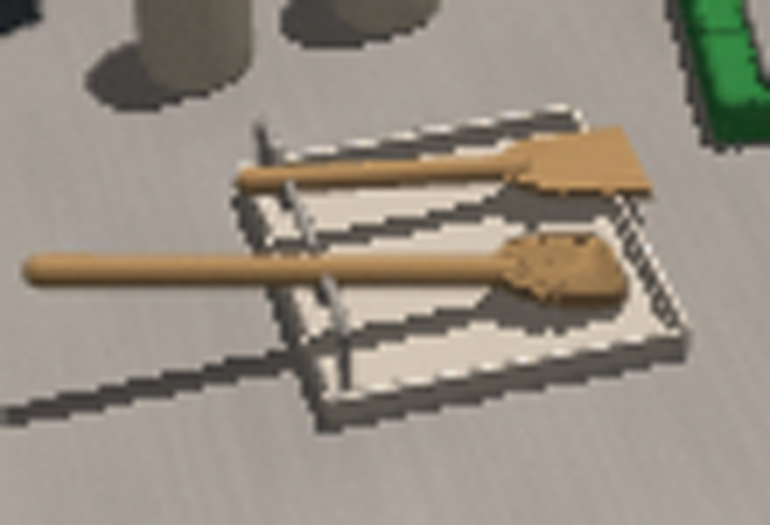

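View pics/tfin.png

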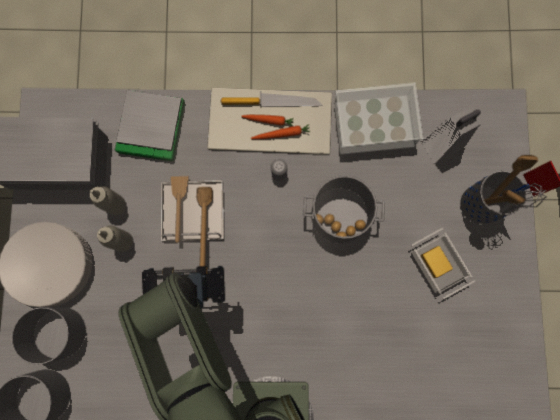

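The final pictures show the spoon seated. The side view has the butt at (209,178), against (208,178) predicted for a fully seated spoon. The spatula, shaker, bottles and tub look unmoved and the potatoes are in the pot. Handing in.

```bash
python3 -c "
from workcell import env
print(env.job_done())"
```

```text
the job is handed in; nothing more can be done
None
```

The potatoes are stirred and the spoon lies on the rest, bowl in the drip tray and handle in the empty groove. I handed the job in at about 34.7 s of the 64 s; no verdict was reported.

**Stir:** I gripped the spoon near its handle end, stood it steeper and drew the bowl through the potatoes in four main strokes. In the top view all six potatoes stayed in the pot. At least five had moved more than 17 mm, whichever way they are matched to their starting spots. One stroke fell short and another pressed about 5 N on the pot wall, so I repeated the sweep on that side.

**Laying down:** My first placing pose tilted the tool too far for the wrist to reach. Instead I touched the bowl's end on the tray and let the handle turn between lightly squeezed pads down into the groove. Pressing the handle a little lower lifted the bowl about 3 mm, so the handle was bearing on the wire. I then rocked the bowl back down to the tray and let go with about 3 N still bearing.

**Last checks:**
- **Spoon:** the bowl centre is about 38 mm to +x and 37 mm to −y of the rest's origin. The handle end shows within about 1 pixel of where a fully seated spoon should be.
- **Everything else:** the spatula, shaker, bottles and tub look unmoved in the pictures, and the gripper is clear of the spoon.

**Disagreements:**
- The line fits from the side camera were unusable once the spatula stood behind the handle, so I relied on the top view and on comparing pictures.
- The wire contact was judged from the lever motion and the tool force, since there is no direct contact reading.

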